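# Lock the laser shutter and clear the roller lane

## Robot

A 6-joint arm with a two-finger parallel gripper is mounted at the origin on the work surface. World frame = base frame: x ahead of the robot, y to its left, z up, the work surface at z = 0. Lengths are in mm, angles in degrees, forces in N, time in s.
With the tool pointing down it reaches from about 350 to 850 mm from the base axis. Payload 8.1 kg.
Tool frame: the origin (TCP) lies at the very end of the fingers, on their centre line; the grasp point (between the pads) lies 19 mm behind it; z points along the fingers, y is the direction in which the jaws open and shut (so a half turn about z gives the same grasp; the last joint's range is limited). The gripper opens to 85 mm and grips with 20 to 120 N. Pads are 22 mm wide; open, the fingers measure 114 mm over their backs; the gripper's body (76 mm by 85 mm) begins 54 mm behind the grasp point. The pads swing forward as they close: fully open they stand 13 mm farther back than shut.
Start: joints at [-76.455, 7.471, 85.268, -0, 87.261, -4.893], TCP at [189.785, -569.199, 231.292] pointing down, gripper open.
Joint ranges: [-169.43, 169.43], [-51.17, 129.36], [1.28, 143.12], [-76.62, 256.62], [0, 156.53], [-152.29, 152.29]. Speed limits (degrees/s): [136.94, 136.94, 159.86, 180, 180, 180].

## Interface

Orientations are given as [roll, pitch, yaw] about the fixed x, y, z axes, in that order (R = Rz(yaw) Ry(pitch) Rx(roll)).
In Python, from bench import r gives the robot as it stands.
- The arm moves only by the shell command python3 -m jog 'ROWS' [OPENING] [FORCE]. ROWS is JSON, a list of rows, each a list of 6 numbers: the shift along the tool's x, y, z normalised to -1 to 1, where 1 is 0.25 m, then the turn, a rotation vector about the tool's x, y, z normalised to -1 to 1, where 1 is pi rad. In form: [[x, y, z, ax, ay, az], ...]. A call has 1 to 10 rows; each row is the pose to reach, as a shift and turn from the pose commanded when the call began, along the tool's axes at that moment, turning the shorter way round; what a row does not reach only later rows make up. A row lasts 1/10 s, in which the tool goes at most 50 mm and 8.59 degrees, less where a joint would pass 70% of its speed; a pose out of reach is approached as far as the arm can. A call with a number of a shift or a turn outside -1 to 1 is refused whole. A call with a gripper value outside its range is refused whole. OPENING is the opening, from 0 (shut) to 1 (fully open), set as the call begins (- or left out, the last holds). The fingers move at their own pace and stop on an object; FORCE is the grip in N (left out, the last holds). Time passes only in rows, so rows that repeat a pose let the fingers close. It gives the time, the measured TCP pose, the force and the opening at its end, in the units of the state.
- r.sense(): the state, without advancing time (a new reading comes with each control period).
- r.snapshot(name): name is "side" or "top"; returns a dict with "pixels" (400x640x3 uint8, red, green, blue), "intrinsics" (3x3 intrinsics, pixels), "extrinsics" (4x4, takes a point from camera to world coordinates). Camera axes: x right, y down, z forward; pixel columns grow to the right and rows downward; lengths in mm; the calibration is good to about 2 mm. A picture is of the moment at which its call begins. There is no depth.
- r.hand_in(): hands the job in, once; it reports no verdict.
The state is a dict: "time": time; "joint_pos": joint angles; "qd": joint speeds; "joint_efforts": joint torques, N m; "tool_pos": TCP position; "tcp_rot": TCP orientation; "ft_force": force on the tool from outside, world axes, zero at the start; "wrist_torque": the same for the moment, N m; "finger_gap": finger opening in mm.
Only numpy, scipy, OpenCV 4.12 (cv2) and the standard library are available. Lean on these libraries where they do the work, as an engineer would, in place of code of your own. Each camera call takes 0.05 s, during which the arm holds its last target.

## Task

The marking run is over: first make the laser safe by pushing the beam shutter's slide fully shut and locking it with the red-handled pin, put through both steel eyes and the slide's red flag until its handle is up against the near eye. Then clear the roller lane: one after another, roll each carrier box along the rollers until it rests against the yellow end stop, lift it off there and stand it upright, flat on the floor of the blue tray (there may be two or three boxes). When all of them are in the tray, press the green lane-clear button on the control box; leave the pin in place and everything else on the bench where it is.

Things in the scene. Friction and masses are not known exactly. Their poses are not given: they have to be found in the camera images.
- lane: Level roller lane, fixed. Origin on the table under its centre; +y runs to the end stop, x across. Free rollers (22 mm diameter, light drag), tops at z = 56 mm. Side plates at x = +-42 to 48, tops z = 65. From y = -265 to +140 hold-down lips (z 65 to 69, reaching in to x = +-33) overlap the boxes' foot plates: there a box can roll but not be lifted. White hood, 165 high, at y -420 to -270.
- lane_stop (a point): Middle of the face of the yellow end stop (102 mm wide, top 100 mm above the table), at the height of the rollers' tops; axes as the lane's, +y into the stop. A box against the stop has its origin 42 mm before this point. The last 110 mm of lane before it has no lips: only there can a box be lifted.
- tray: Blue unloading tray, fixed: outside 118 x 348 mm, walls 4 mm thick and 16 mm high, black floor 4 mm thick. Origin: underside centre; x across (118), y along (348). Holds three boxes in a row along y.
- shutter: Beam line, fixed. Origin on the table under the black shutter housing (100 x 60, top z = 75 mm). On it two steel eye plates, 36 wide, tops z = 121, y -18 to -10 and 10 to 18, each with a 15 mm hole along y at x 0, z 103. Green block, 66 high, at y -94 to -38; scan head, 120 high, x 60 to 145, y -110 to -20; tube, then orange laser head 150 wide, 135 high, y 130 to 430.
- pin_eye (a point): Centre of the hole in the near (-y) eye plate, on its outer face; axes as the shutter's. The pin goes in along +y: near eye 0 to 8 mm, the slide's flag 15 to 21 mm, far eye 28 to 36 mm beyond this point.
- shutter_slide (a joint): Shutter slide: 0 m = fully shut, grows to 0.040 m as it is drawn out along the shutter's -x. About 2 N of friction, no spring; stays where it is left. Its red flag (6 mm thick) with a 15 mm hole stands between the eyes and is in line with them only when shut.
- slide_knob (a point): Centre of the top of the slide's black knob: an upright round post 20 mm in diameter, its lower end 50 mm below this point. Push it towards the shutter's +x to shut. When shut, it stands 77 mm to the -x side of the eyes' axis.
- control_box: Cream control box, fixed, 90 x 110 mm, 70 high; origin: underside centre. On top, beside a fixed red mushroom switch, the green lane-clear button.
- clear_button_top (a point): Centre of the top of the green lane-clear button, 32 mm in diameter; it stands 10 mm out of its black collar.
- clear_button (a joint): Travel of the lane-clear button: 0 up, 0.006 m fully down; pressed counts from 0.004 m. Springs back; 5 N holds it down.
- pin: Lock pin, lying loose on the bench. Origin: on its axis, where the handle meets the shank; +x points along the shank to the nose. Red handle 20 x 20 mm square and 40 long (x -40 to 0); steel shank 12 mm in diameter, 56 long, round nose. 80 g, centre of mass about 12 mm towards the nose, so that on the bench it lies nose down by about 0.07 rad.
- pin_nose (a point): End of the pin's nose, 56 mm along its x axis.
- carrier_a: Carrier box, blue lid, in the place nearest the end stop on the lane; may be absent. Origin: underside centre of its dark foot plate (78 mm in x, 84 in y, 6 thick); above it the body, 58 mm in x and 70 in y, up to z = 72 mm, smooth upright sides to grip. 0.2 to 0.42 kg. On the lane its y points along the lane.
- carrier_b: Carrier box, orange lid, in the middle place on the lane; may be absent. Origin: underside centre of its dark foot plate (78 mm in x, 84 in y, 6 thick); above it the body, 58 mm in x and 70 in y, up to z = 72 mm, smooth upright sides to grip. 0.2 to 0.42 kg. On the lane its y points along the lane.
- carrier_c: Carrier box, green lid, in the place furthest from the end stop on the lane; may be absent. Origin: underside centre of its dark foot plate (78 mm in x, 84 in y, 6 thick); above it the body, 58 mm in x and 70 in y, up to z = 72 mm, smooth upright sides to grip. 0.2 to 0.42 kg. On the lane its y points along the lane.
- screwdriver: Yellow-handled screwdriver lying on the bench, 170 mm long; origin: underside. Bystander.
- lens_tube: Black lens tube standing, 42 mm diameter, 85 high; origin: underside centre. Bystander.
- cleaner: Brown bottle with white cap, 44 mm diameter, 120 high; origin: underside centre. Bystander.
- spare_mirror: Green mirror mount on a black foot 45 x 70 mm, 68 high; origin: underside centre. Bystander.
- camera_cube: Small black camera lying on the bench, 50 x 40 x 40 mm with a 30 mm lens; origin: underside centre. Bystander.
- lens_cap: Black cap, 52 mm diameter, 12 high; origin: underside centre. Bystander.
- optic_puck: Copper-coloured disc, 40 mm diameter, 22 high; origin: underside centre. Bystander.

How it is judged:
By the outcome, as a careful person would: the job done as asked, in the order asked, and still so for the second after the job is handed in, with the robot touching nothing.
Of carrier_a, carrier_b, carrier_c only 2 to 3 are there at a start; the rules pass over those that are not, and their reading is None.
At some moment in a run one of pin, carrier_a, carrier_b, carrier_c may be knocked a few centimetres aside while the robot is not near it.
Once in a run the grip may slacken for a moment while it holds something.
It also fails if it takes over 208 s, if anything falls off the work surface, if the arm or the gripper's body presses on something with over 40 N, if the wrist force passes 120 N, or if a joint passes its speed limit or range.

## Working session

There is one attempt and no reset: what is moved stays moved. The work goes in short steps, Python scripts to look and compute and a shell command to move; the robot and the scene stay as the last step left them, time stands still between calls to the robot, and variables do not carry over. Pictures are saved under pics/ and viewed, and the job is handed in when it is done.

```bash
ls -la; mkdir -p pics
python3 - <<'E'
from bench import r
import cv2
s=r.sense(); print(s)
for n in("side","top"):
    d=r.snapshot(n); cv2.imwrite(f"pics/{n}0.png",d["pixels"][:,:,::-1]); print(n,d["intrinsics"],d["extrinsics"])
E
```

```text
total 12
drwxr-xr-x  3 agent agent 4096 Dec  7 01:22 .
drwxr-xr-x 23 root  root  4096 Dec  7 01:22 ..
drwxr-xr-x  2 agent agent 4096 Dec  7 01:22 pics
{'time': 0.0, 'joint_pos': array([-7.64567442e+01,  7.51720879e+00,  8.53318899e+01,  7.07329525e-04,
        8.72617821e+01, -4.89483314e+00]), 'qd': array([-0.06085194, -0.02616638, -0.01967355,  0.02821137, -0.00699695,
        0.08210563]), 'joint_efforts': array([ 8.20603545e-04, -5.69391382e+01, -5.00548804e+01, -8.32497540e-05,
        1.49643602e-02, -1.38381200e-07]), 'tool_pos': array([ 189.64086015, -568.63711318,  230.19752426]), 'tcp_rot': array([-1.79889584e+02, -1.01650093e-02,  1.84380447e+01]), 'ft_force': array([-0.84071133, -0.36642044, -0.14436675]), 'wrist_torque': array([-0.02242428,  0.0238736 ,  0.00184023]), 'finger_gap': 85.27248215388761}
side [[476.33424049   0.         320.61792955]
 [  0.         476.33424049 195.84301265]
 [  0.           0.           1.        ]] [[-8.56414110e-01 -2.90493075e-01  4.26812191e-01  4.11337342e+01]
 [-5.16187632e-01  4.65347586e-01 -7.19028478e-01  8.89866820e+02]
 [ 1.02567705e-02 -8.36101308e-01 -5.48479171e-01  7.72979999e+02]
 [ 0.00000000e+00  0.00000000e+00  0.00000000e+00  1.00000000e+00]]
top [[478.82336536   0.         316.66265592]
 [  0.         478.82336536 187.60116927]
 [  0.           0.           1.        ]] [[-2.14863817e-02 -9.96327117e-01  8.28891494e-02  4.41278431e+02]
 [-9.99396239e-01  2.36686481e-02  2.54352580e-02 -1.76901418e+01]
 [-2.73037114e-02 -8.22925926e-02 -9.96234127e-01  1.30512616e+03]
 [ 0.00000000e+00  0.00000000e+00  0.00000000e+00  1.00000000e+00]]
```

View pics/side0.png

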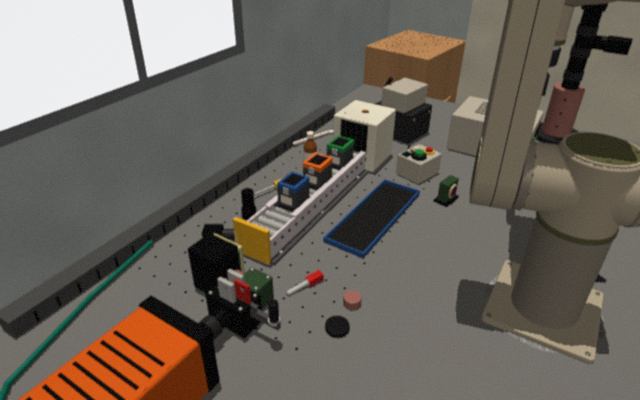

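View pics/top0.png

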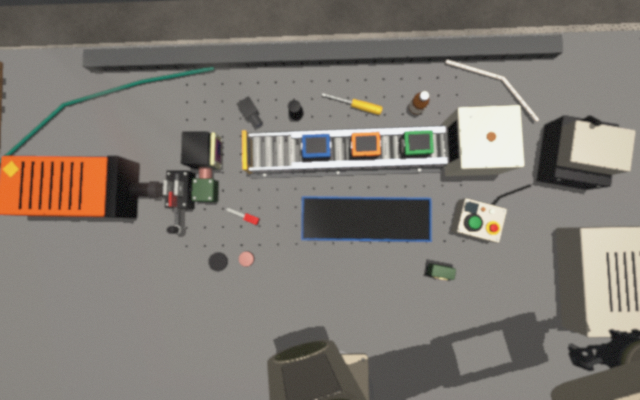

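All three boxes are present: blue at (316,146), orange at (366,145) and green at (418,143) in the top view. The pin is at about (243,215), the shutter at about (178,190) and the button at (474,222). Next I'll take zoomed crops.

```bash
cat > h.py <<'E'
import numpy as np, cv2
from bench import r
from scipy.spatial.transform import Rotation as R
def snap(n):
    d=r.snapshot(n); d["K"]=np.array(d["intrinsics"]); d["T"]=np.array(d["extrinsics"]); d["bgr"]=np.ascontiguousarray(d["pixels"][:,:,::-1]); return d
def ray(d,u,v):
    c=np.linalg.inv(d["K"])@[u,v,1]; return d["T"][:3,3], d["T"][:3,:3]@c
def plane(d,u,v,z):
    o,k=ray(d,u,v); return o+k*(z-o[2])/k[2]
def proj(d,p):
    q=d["K"]@(d["T"][:3,:3].T@(np.asarray(p,float)-d["T"][:3,3])); return q[:2]/q[2]
def tri(d1,p1,d2,p2):
    o1,k1=ray(d1,*p1);o2,k2=ray(d2,*p2)
    A=np.stack([k1,-k2],1); s=np.linalg.lstsq(A,o2-o1,rcond=None)[0]
    a=o1+k1*s[0];b=o2+k2*s[1]; return (a+b)/2,np.linalg.norm(a-b)
def crop(d,x0,y0,x1,y1,f,name):
    im=cv2.resize(d["bgr"][y0:y1,x0:x1],None,fx=f,fy=f,interpolation=cv2.INTER_CUBIC); cv2.imwrite("pics/"+name,im)
E
python3 - <<'E'
from h import *
t=snap("top");s=snap("side")
crop(t,140,110,300,230,5,"t_sh.png")
crop(s,180,210,340,330,5,"s_sh.png")
crop(t,230,120,520,260,2.75,"t_lane.png")
crop(s,230,120,470,270,3.2,"s_lane.png")
E
```

```text
(no output)
```

View pics/t_sh.png

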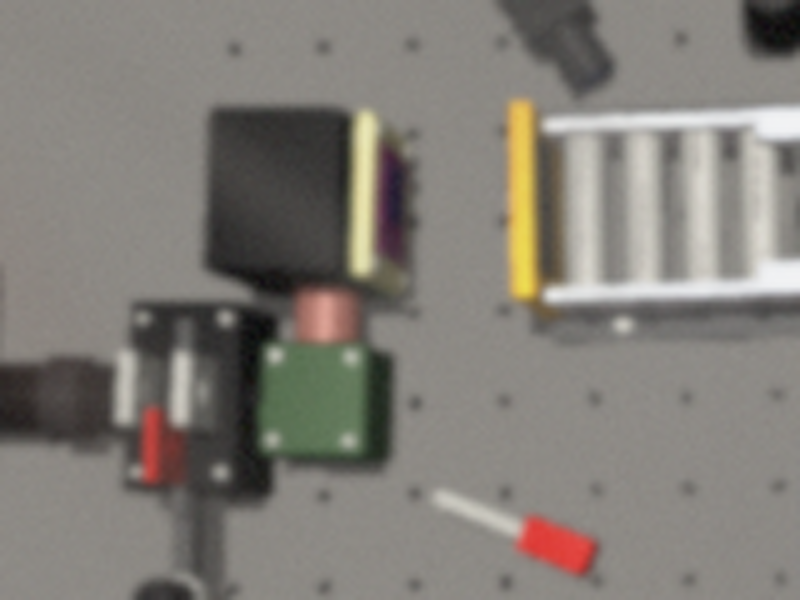

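View pics/s_sh.png

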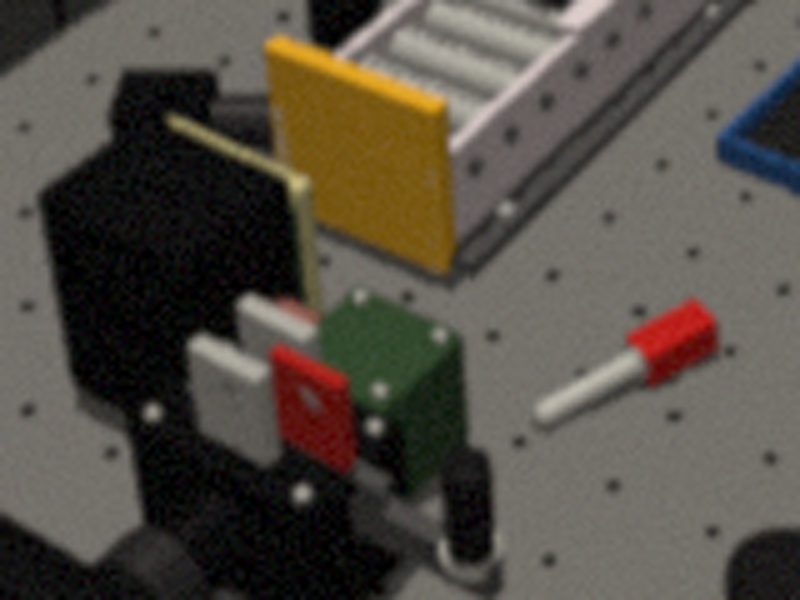

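View pics/t_lane.png

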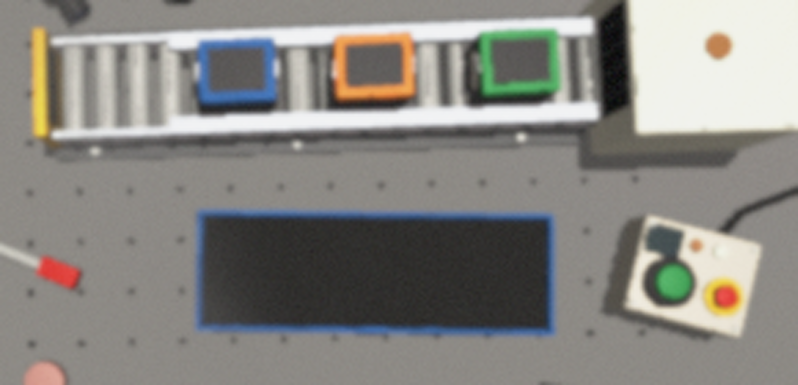

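View pics/s_lane.png

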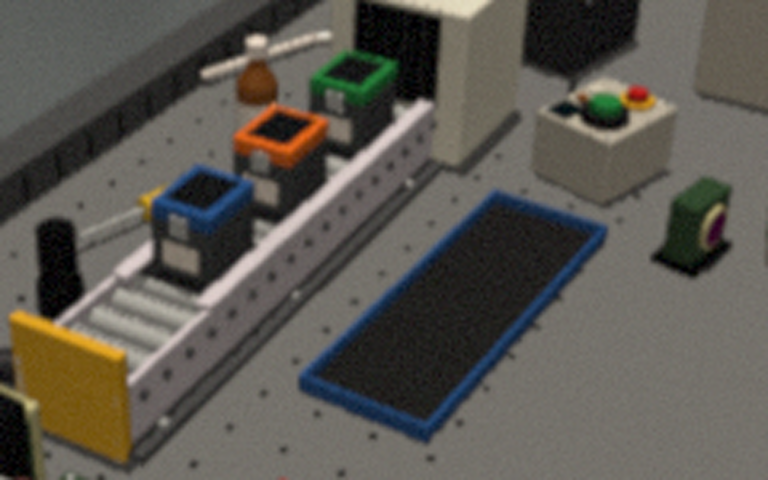

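The side view shows the slide drawn out: the red flag sits left of the eyes towards the robot, and the black knob is in front. The pin points roughly along +y, towards the shutter. Now I'll measure key points by colour masks.

```bash
cat > meas.py <<'E'
from h import *
def blobs(d,mask,box,amin=6):
    x0,y0,x1,y1=box; m=np.zeros(mask.shape,np.uint8); m[y0:y1,x0:x1]=mask[y0:y1,x0:x1]
    n,l,st,c=cv2.connectedComponentsWithStats(m)
    return [(st[i],c[i],(l==i).astype(np.uint8)) for i in range(1,n) if st[i][4]>=amin]
def hsv(d): return cv2.cvtColor(d["bgr"],cv2.COLOR_BGR2HSV)
def red(d): h=hsv(d); return ((((h[...,0]<8)|(h[...,0]>172))&(h[...,1]>150)&(h[...,2]>90))).astype(np.uint8)
def col(d,lo,hi,s=120,v=60):
    h=hsv(d); return ((h[...,0]>=lo)&(h[...,0]<=hi)&(h[...,1]>s)&(h[...,2]>v)).astype(np.uint8)
def grey(d,v): h=hsv(d); return ((h[...,1]<60)&(h[...,2]>v)).astype(np.uint8)
E
python3 - <<'E'
from meas import *
t=snap("top");s=snap("side")
print("cam",t["T"][:3,3],s["T"][:3,3])
def show(n,d,m,box,z=None):
    for st,c,l in blobs(d,m,box):
        pts=cv2.findContours(l,cv2.RETR_EXTERNAL,cv2.CHAIN_APPROX_NONE)[0][0]
        (cx,cy),(w,h),a=cv2.minAreaRect(pts)
        print(n,st.tolist(),"c",c.round(1),"rect",round(cx,1),round(cy,1),round(w,1),round(h,1),round(a,1), plane(t,*c,z).round(1) if z is not None and d is t else "")
show("eyes t",t,grey(t,150),(160,175,184,200),121)
show("flag t",t,red(t),(160,185,185,210),121)
show("eyes s",s,grey(s,130),(215,265,245,305))
show("flag s",s,red(s),(225,270,255,310))
show("pin h t",t,red(t),(230,200,270,235),10)
show("pin shank t",t,grey(t,150),(222,200,250,222),8)
show("pin h s",s,red(s),(300,265,330,290))
show("pin shank s",s,grey(s,140),(283,270,312,300))
show("yellow",t,col(t,15,32),(235,125,255,175),100)
show("blue tray",t,col(t,100,125,120,50),(290,190,440,250),16)
show("lidA",t,col(t,100,125,120,50),(295,130,340,170),128)
show("lidB",t,col(t,5,18),(345,130,390,170),128)
show("lidC",t,col(t,45,80,100,50),(398,125,440,165),128)
show("lidA s",s,col(s,100,125,120,50),(275,165,312,200))
show("button t",t,col(t,45,80,120,60),(455,205,490,240),80)
show("button s",s,col(s,45,80,120,60),(400,140,440,170))
E
```

```text
cam [ 441.27843078  -17.69014183 1305.12615909] [ 41.13373418 889.86681985 772.9799987 ]
eyes t [163, 180, 4, 14, 50] c [164.6 186.7] rect 164.5 186.5 13.0 3.0 90.0 [551.2 393.5 121. ]
eyes t [174, 180, 4, 15, 48] c [175.7 187.6] rect 175.5 187.0 3.0 14.0 0.0 [548.2 365.3 121. ]
flag t [169, 193, 3, 13, 34] c [170.1 198.6] rect 170.0 199.0 12.0 2.0 90.0 [521.  379.4 121. ]
eyes s [228, 269, 15, 9, 55] c [235.  273.2] rect 235.0 273.0 15.2 3.6 26.6 
eyes s [218, 277, 15, 9, 55] c [225.4 281.3] rect 225.2 281.1 14.8 3.6 26.6 
flag s [234, 279, 15, 24, 185] c [241.6 289.5] rect 241.0 290.5 23.0 14.0 90.0 
pin h t [244, 214, 15, 10, 88] c [251.  218.7] rect 251.0 218.7 13.6 6.5 21.8 [468.6 195.1  10. ]
pin shank t [226, 207, 19, 13, 94] c [234.9 211.9] rect 234.8 211.9 19.2 6.3 26.6 [488.  239.3   8. ]
pin h s [306, 270, 17, 17, 161] c [314.7 277.3] rect 314.6 277.4 10.6 16.4 60.9 
pin shank s [287, 280, 21, 13, 81] c [297.1 286.3] rect 297.0 286.4 3.6 22.8 60.9 
yellow [242, 131, 6, 40, 207] c [244.2 150.8] rect 244.5 150.5 39.0 5.0 90.0 [640.2 196.  100. ]
blue tray [313, 197, 118, 44, 443] c [384.6 220.4] rect 371.5 218.8 117.5 42.7 0.6 [ 456.2 -164.9   16. ]
lidA [302, 135, 28, 23, 252] c [315.8 148.6] rect 315.5 146.0 22.0 27.0 90.0 [636.6  12.3 128. ]
lidB [351, 133, 30, 25, 376] c [365.6 146.1] rect 365.5 145.0 24.0 29.0 90.0 [ 639.6 -111.2  128. ]
lidC [404, 131, 29, 24, 283] c [417.2 144.3] rect 418.1 142.9 22.8 27.7 87.3 [ 640.7 -238.6  128. ]
lidA s [278, 172, 31, 21, 264] c [293.9 182.7] rect 293.1 182.1 18.9 27.7 48.4 
button t [469, 216, 12, 13, 119] c [474.4 222.2] rect 474.5 222.0 11.0 12.0 0.0 [ 445.9 -383.7   80. ]
button s [414, 150, 10, 6, 44] c [418.8 152.4] rect 418.5 152.5 5.0 9.0 90.0
```

Run:
```python
from meas import *
t=snap("top");s=snap("side")
for n,a,b in [("near eye top",(175.7,187.6),(235,273.2)),("far eye top",(164.6,186.7),(225.4,281.3)),("pin handle",(251,218.7),(314.7,277.3)),("pin shank",(234.9,211.9),(297.1,286.3)),("button",(474.4,222.2),(418.8,152.4))]:
    p,e=tri(t,a,s,b); print(n,p.round(1),round(e,1))
# screws
g=cv2.cvtColor(t["bgr"],cv2.COLOR_BGR2GRAY).astype(float)
def dot(u,v):
    y,x=int(round(v)),int(round(u)); w=g[y-3:y+4,x-3:x+4]; w=np.clip(w-np.median(w)-15,0,None); yy,xx=np.mgrid[y-3:y+4,x-3:x+4]; return (xx*w).sum()/w.sum(),(yy*w).sum()/w.sum()
for z,L in ((75,[(143,318),(227,318),(221,472)]),(66,[(275,355),(352,357),(270,440),(348,440)])):
    P=[]
    for c in L:
        q=dot(140+c[0]/5,110+c[1]/5); P.append(plane(t,*q,z)); print(c,np.round(q,1),P[-1].round(1))
# orange
m=col(t,3,14,150,120); xs=range(5,105); pts=[]
for x in xs:
    r_=np.flatnonzero(m[145:230,x]); 
    if len(r_): pts.append(plane(t,x,145+r_[0]-.5,135)[:2])
pts=np.array(pts); k=np.polyfit(pts[:,1],pts[:,0],1); print("laser top edge slope dx/dy",k, "deg",np.degrees(np.arctan(k[0])))
# lids
for n,c in (("A",(315.5,146)),("B",(365.5,145)),("C",(418.1,142.9))): print(n,plane(t,*c,128).round(1))
# tray
m=col(t,100,125,90,40)
ys=[];
for x in range(310,425):
    r_=np.flatnonzero(m[190:250,x])
    if len(r_): ys.append((plane(t,x,190+r_[0]-.5,16)[:2],plane(t,x,190+r_[-1]+.5,16)[:2]))
ys=np.array(ys); 
for i in (0,1):
    k=np.polyfit(ys[:,i,1],ys[:,i,0],1); print("tray edge",k)
xs=[]
for y in range(205,236):
    r_=np.flatnonzero(m[y,290:445])
    if len(r_): xs.append((plane(t,290+r_[0]-.5,y,16)[:2],plane(t,290+r_[-1]+.5,y,16)[:2]))
print(np.median(np.array(xs),0))
# stop
m=col(t,15,32,100,100)
L=[plane(t,np.flatnonzero(m[y,235:255])[0]+234.5,y,100)[:2] for y in range(133,168)]
L=np.array(L); print("stop back edge",L.mean(0),np.polyfit(L[:,0],L[:,1],1))
r_=np.flatnonzero(m[125:175].any(1)); print("stop x ext",plane(t,243,125+r_[0]-.5,100),plane(t,243,125+r_[-1]+.5,100))
# lane upper & lower outer edges
b=grey(t,150)
for lo,hi in ((120,150),(150,185)):
    P=[]
    for x in range(280,435):
        rr=np.flatnonzero(b[lo:hi,x])
        if len(rr): P.append(plane(t,x,lo+(rr[0]-.5 if lo==120 else rr[-1]+.5),69)[:2])
    P=np.array(P); print("lane edge",np.polyfit(P[:,1],P[:,0],1))
```

```text
near eye top [548.5 365.8 120.1] 0.6
far eye top [550.8 393.5 119.6] 1.1
pin handle [468.  194.4  12.9] 1.4
pin shank [487.5 238.4  10.8] 1.3
button [ 446.3 -382.3   84. ] 1.0
(143, 318) [167.4 173. ] [591.1 402.1  75. ]
(227, 318) [184.6 173.1] [589.6 356.9  75. ]
(221, 472) [183.6 204. ] [509.2 359.5  75. ]
(275, 355) [194.7 180.7] [570.1 332.9  66. ]
(352, 357) [209.7 181. ] [568.2 293.4  66. ]
(270, 440) [194.1 197.4] [526.3 334.6  66. ]
(348, 440) [209.2 197.6] [524.9 295.   66. ]
laser top edge slope dx/dy [3.85658118e-02 6.07440678e+02] deg 2.208563737817911
A [643.  13. 128.]
B [ 642.3 -111.   128. ]
C [ 644.1 -240.8  128. ]
tray edge [3.52401359e-02 5.24557283e+02]
tray edge [3.63051110e-02 4.07990319e+02]
[[ 462.08428822   57.89023539]
 [ 454.53157514 -286.90048487]]
stop back edge [642.49535844 203.20441087] [3.24336464e-03 2.01120564e+02]
stop x ext [695.41076021 198.67137751 100.        ] [579.41789711 199.6891296  100.        ]
lane edge [-9.46385380e-03  6.96951753e+02]
lane edge [-6.91279829e-03  5.95140692e+02]
```

Run:
```python
from h import *
t=snap("top");s=snap("side")
crop(t,150,165,230,245,7.5,"t_kn.png")
crop(s,215,265,295,345,7.5,"s_kn.png")
```

```text
(no output)
```

View pics/t_kn.png

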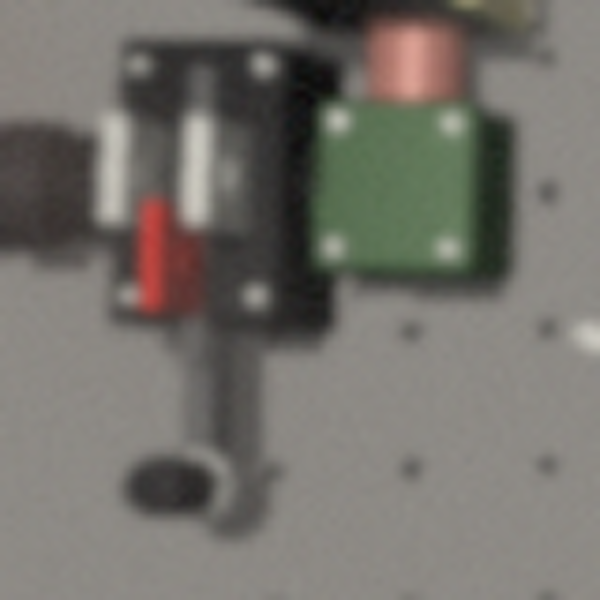

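View pics/s_kn.png

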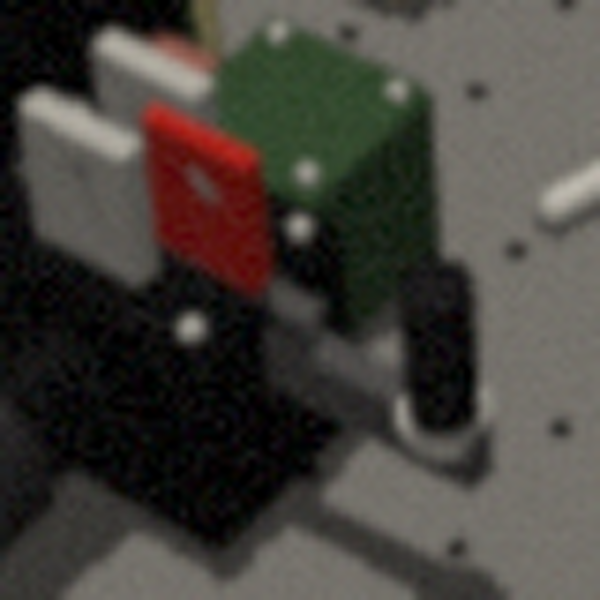

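The knob top is at (170,229.5) in the top view and (273.7,301.3) in the side view, with a grey collar at its lower end.

Run:
```python
from h import *
t=snap("top");s=snap("side")
print(tri(t,(170,229.5),s,(273.7,301.3)))
print(tri(t,(181,229),s,(274.5,320.5)))
for z in (110,120,130,140): print(z,plane(t,170,229.5,z).round(1),plane(s,273.7,301.3,z).round(1))
o=np.array([550,380]);ux=np.array([.9993,-.0366]);
for q in (0,35,40): print(q,o+ux*(-77-q), o+ux*-q)
print(r.sense()["time"])
```

```text
(array([443.51270499, 381.87760924, 112.42734775]), np.float64(1.1741325576087043))
(array([446.70509288, 374.74168437,  50.93118864]), np.float64(4.279231363069538))
110 [444. 383. 110.] [444.4 379.8 110. ]
120 [444.  379.6 120. ] [438.3 387.5 120. ]
130 [444.  376.3 130. ] [432.3 395.2 130. ]
140 [444.  372.9 140. ] [426.2 402.9 140. ]
0 [473.0539 382.8182] [550. 380.]
35 [438.0784 384.0992] [515.0245 381.281 ]
40 [433.0819 384.2822] [510.028 381.464]
0.6
```

```bash
cat > plan.py <<'E'
import sys
from h import *
# usage: plan.py x y z yaw [pitch roll-180]  -> row in tool axes
def row(tp,rpy):
    s=r.sense(); p=np.array(s["tool_pos"]); A=R.from_euler("xyz",s["tcp_rot"],degrees=True)
    B=R.from_euler("xyz",rpy,degrees=True)
    return np.r_[A.inv().apply(np.array(tp)-p)/250,(A.inv()*B).as_rotvec()/np.pi].round(4).tolist()
if __name__=="__main__":
    for a in sys.argv[1:]:
        v=[float(q) for q in a.split(",")]
        print(row(v[:3],[180+(v[5] if len(v)>5 else 0),v[4] if len(v)>4 else 0,v[3]]))
E
python3 plan.py 400,-420,230,18.4 560,-190,230,10
```

```text
[0.9864, -0.3002, 0.0051, -0.0, 0.0, 0.0002]
[1.8845, -0.9705, 0.0052, -0.0, 0.0, 0.0469]
```

```bash
python3 -m jog '[[0.98,-0.3,0,0,0,0.02],[0.98,-0.3,0,0,0,0.02],[0.98,-0.3,0,0,0,0.02],[0.98,-0.3,0,0,0,0.02],[0.98,-0.3,0,0,0,0.02],[0.98,-0.3,0,0,0,0.02]]' 0.6 30; python3 plan.py 520,-190,230,8
```

```text
time: 1.2
tool_pos: [402.6, -417.0, 231.5]
tcp_rot: [-180.0, -0.1, 15.1]
ft_force: [-0.1, 0.1, 0.2]
finger_gap: 51.2
[0.6903, -0.7537, 0.0077, -0.0002, -0.0006, 0.0396]
```

```bash
python3 -m jog '[[0.69,-0.75,0,0,0,0.04],[0.69,-0.75,0,0,0,0.04],[0.69,-0.75,0,0,0,0.04],[0.69,-0.75,0,0,0,0.04],[0.69,-0.75,0,0,0,0.04],[0.69,-0.75,0,0,0,0.04]]'; python3 plan.py 540,35,230,3
```

```text
time: 1.8
tool_pos: [519.1, -190.6, 231.5]
tcp_rot: [-179.9, -0.1, 7.9]
ft_force: [-0.5, -0.1, 0.6]
finger_gap: 51.6
[0.2074, -0.8823, 0.0074, -0.0005, -0.0004, 0.0274]
```

```bash
python3 -m jog '[[0.2,-0.89,0,0,0,0.02],[0.2,-0.89,0,0,0,0.02],[0.2,-0.89,0,0,0,0.02],[0.2,-0.89,0,0,0,0.02],[0.2,-0.89,0,0,0,0.02],[0.2,-0.89,0,0,0,0.02]]'; python3 plan.py 490,230,200,0 443.5,383,200,-2.1
```

```text
time: 2.4
tool_pos: [537.2, 34.7, 231.4]
tcp_rot: [-180.0, -0.0, 4.3]
ft_force: [-0.0, 0.1, 0.0]
finger_gap: 51.2
[-0.1305, -0.7929, 0.1263, -0.0003, -0.0001, 0.0237]
[-0.2706, -1.417, 0.1267, -0.0003, -0.0001, 0.0353]
```

```bash
python3 -m jog '[[-0.17,-0.82,0.06,0,0,0.03],[-0.17,-0.82,0.06,0,0,0.03],[-0.17,-0.82,0.06,0,0,0.03],[-0.17,-0.82,0.06,0,0,0.03],[-0.17,-0.82,0.06,0,0,0.03],[-0.17,-0.82,0.06,0,0,0.03]]'; python3 plan.py 443,383,160,-2.1 443,383,80,-2.1
```

```text
time: 3.0
tool_pos: [480.2, 233.7, 216.1]
tcp_rot: [180.0, 0.0, -1.2]
ft_force: [0.3, -0.7, -0.8]
finger_gap: 51.4
[-0.1617, -0.5942, 0.224, 0.0002, 0.0001, 0.0048]
[-0.1616, -0.5944, 0.544, 0.0002, 0.0001, 0.0048]
```

```bash
python3 -m jog '[[-0.16,-0.594,0.18,0,0,0.005],[-0.16,-0.594,0.18,0,0,0.005],[-0.16,-0.594,0.18,0,0,0.005],[-0.16,-0.594,0.22,0,0,0.005],[-0.16,-0.594,0.3,0,0,0.005],[-0.16,-0.594,0.38,0,0,0.005],[-0.16,-0.594,0.46,0,0,0.005],[-0.16,-0.594,0.54,0,0,0.005]]'
python3 - <<'E'
from h import *
t=snap("top");s=snap("side")
crop(t,150,165,230,245,5,"t_k2.png")
crop(s,215,235,295,335,5,"s_k2.png")
a=cv2.imread("pics/t_k2.png");b=cv2.imread("pics/s_k2.png")[:400]
cv2.imwrite("pics/k2.png",np.hstack([a,b]))
E
```

```text
time: 3.8
tool_pos: [445.9, 380.4, 80.6]
tcp_rot: [180.0, -0.0, -2.4]
ft_force: [0.5, 0.1, 0.0]
finger_gap: 51.6
```

View pics/k2.png

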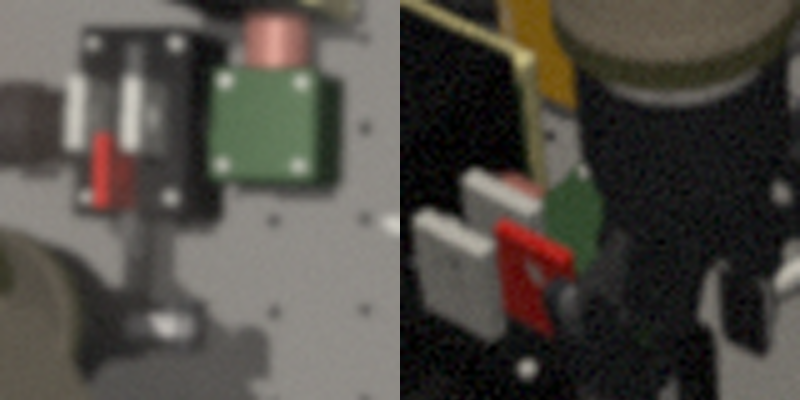

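The gripper straddles the knob and the flag hasn't moved. I'll close on it.

```bash
python3 -m jog '[[0,0,0,0,0,0],[0,0,0,0,0,0],[0,0,0,0,0,0],[0,0,0,0,0,0],[0,0,0,0,0,0],[0,0,0,0,0,0]]' 0 30; python3 -m jog '[[0.02,0,0,0,0,0],[0.04,0,0,0,0,0],[0.06,0,0,0,0,0],[0.08,0,0,0,0,0],[0.08,0,0,0,0,0]]'
```

```text
time: 4.5
tool_pos: [445.2, 383.3, 83.1]
tcp_rot: [-179.9, -0.2, -2.3]
ft_force: [1.6, -3.5, 6.9]
finger_gap: 19.1
time: 5.0
tool_pos: [465.2, 382.5, 83.1]
tcp_rot: [-179.9, -0.1, -2.3]
ft_force: [1.4, -2.8, 7.4]
finger_gap: 18.6
```

```bash
python3 -m jog '[[0.015,0,-0.01,0,0,0],[0.03,0,-0.01,0,0,0],[0.03,0,-0.01,0,0,0]]';  python3 -m jog '[[0.01,0,0,0,0,0],[0.02,0,0,0,0,0],[0.02,0,0,0,0,0]]'
```

```text
time: 5.3
tool_pos: [471.1, 382.2, 83.2]
tcp_rot: [-180.0, 0.1, -2.2]
ft_force: [-0.4, 4.0, -6.8]
finger_gap: 19.2
time: 5.6
tool_pos: [474.1, 382.1, 83.2]
tcp_rot: [180.0, 0.3, -2.2]
ft_force: [-10.6, 3.8, -0.3]
finger_gap: 19.3
```

```bash
python3 -m jog '[[0.01,0,0,0,0,0],[0.01,0,0,0,0,0]]'; python3 -m jog '[[-0.004,0,0,0,0,0],[-0.004,0,0,0,0,0],[-0.004,0,0,0,0,0]]' 0.6; python3 -m jog '[[0,0,-0.15,0,0,0],[0,0,-0.3,0,0,0],[0,0,-0.4,0,0,0],[0,0,-0.4,0,0,0]]'; python3 plan.py 520,230,180,40
```

```text
time: 5.8
tool_pos: [474.2, 382.1, 83.1]
tcp_rot: [179.9, 0.5, -2.2]
ft_force: [-22.6, 2.8, 8.7]
finger_gap: 18.9
time: 6.1
tool_pos: [478.7, 381.5, 84.4]
tcp_rot: [-180.0, -0.1, -2.3]
ft_force: [0.0, -0.6, -0.0]
finger_gap: 51.3
time: 6.5
tool_pos: [481.0, 383.0, 189.9]
tcp_rot: [-179.7, -0.5, -2.3]
ft_force: [0.4, 0.3, 0.3]
finger_gap: 51.3
[0.1802, 0.6054, 0.038, -0.0007, -0.0031, -0.2349]
```

```bash
python3 plan.py 400,330,190,66; python3 -m jog '[[-0.32,0.19,0,0,0,-0.05],[-0.32,0.19,0,0,0,-0.1],[-0.32,0.19,0,0,0,-0.15],[-0.32,0.19,0,0,0,-0.19],[-0.32,0.19,0,0,0,-0.24],[-0.32,0.19,0,0,0,-0.28],[-0.32,0.19,0,0,0,-0.33],[-0.32,0.19,0,0,0,-0.38],[-0.32,0.19,0,0,0,-0.38]]'
python3 - <<'E'
from meas import *
t=snap("top");s=snap("side")
crop(t,150,150,310,250,5,"t3.png"); crop(s,200,210,360,330,5,"s3.png")
for d in (t,s):
  for m,b in ((red(d),(230,200,275,235) if d is t else (295,260,340,295)),):
    for st,c,l in blobs(d,m,b): print(st,c.round(1))
print([ (st.tolist(),c.round(1)) for st,c,l in blobs(t,red(t),(160,180,185,210),2)])
E
```

```text
[-0.3151, 0.2247, -0.0039, 0.0, -0.0032, -0.3794]
time: 7.4
tool_pos: [396.2, 336.9, 183.2]
tcp_rot: [-180.0, 0.0, 66.3]
ft_force: [0.5, 0.3, 0.0]
finger_gap: 51.0
[244 214  15  10  89] [251.1 218.7]
[306 275  17  12  85] [313.3 279.8]
[([169, 180, 4, 15, 37], array([170.7, 186.4]))]
```

View pics/t3.png

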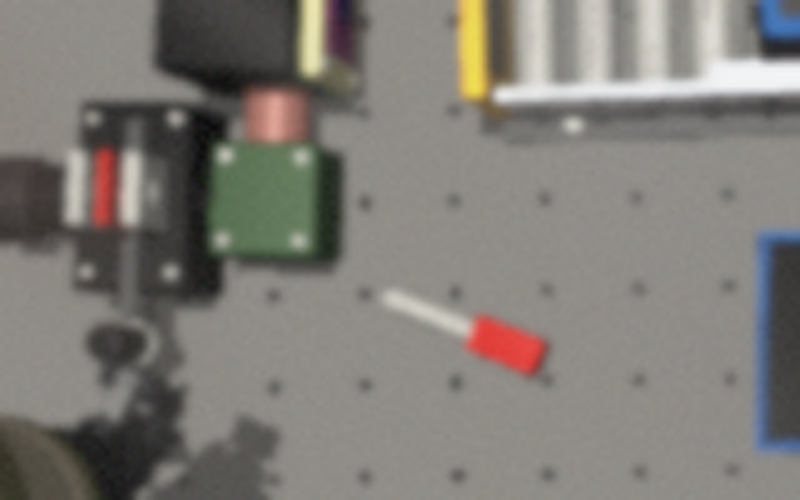

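View pics/s3.png

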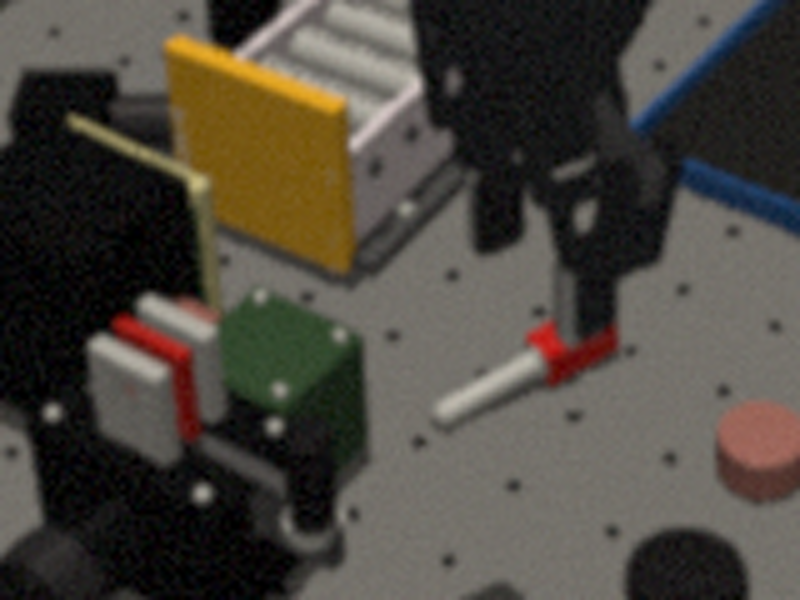

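The slide is shut: the red flag now sits between the eyes. The pin hasn't moved. Moving over the pin.

```bash
python3 plan.py 468,194.4,80,66.1,4 468,194.4,4.5,66.1,4
```

```text
[-0.4031, 0.4953, 0.4136, -0.0001, -0.0221, -0.0011]
[-0.4029, 0.4953, 0.7156, -0.0001, -0.0221, -0.0011]
```

```bash
python3 -m jog '[[-0.403,0.495,0.2,0,-0.022,0],[-0.403,0.495,0.2,0,-0.022,0],[-0.403,0.495,0.3,0,-0.022,0],[-0.403,0.495,0.41,0,-0.022,0],[-0.403,0.495,0.5,0,-0.022,0],[-0.403,0.495,0.5,0,-0.022,0]]'; python3 plan.py 468,194.4,4.5,66.1,4
```

```text
time: 8.1
tool_pos: [465.5, 193.0, 54.6]
tcp_rot: [-179.7, 4.3, 65.9]
ft_force: [-0.9, 0.5, 0.1]
finger_gap: 51.3
[0.024, 0.0081, 0.1991, -0.0019, 0.0015, -0.0014]
```

```bash
python3 -m jog '[[0.015,0.005,0.06,0,0,0],[0.02,0.008,0.12,0,0,0],[0.024,0.008,0.17,0,0,0],[0.024,0.008,0.19,0,0,0],[0.024,0.008,0.199,0,0,0],[0.024,0.008,0.199,0,0,0]]'; python3 -m jog '[[0,0,0,0,0,0],[0,0,0,0,0,0],[0,0,0,0,0,0],[0,0,0,0,0,0],[0,0,0,0,0,0]]' 0 60
```

```text
time: 8.7
tool_pos: [471.3, 196.7, 8.7]
tcp_rot: [-180.0, 4.0, 66.1]
ft_force: [0.5, 0.5, -0.8]
finger_gap: 51.2
time: 9.2
tool_pos: [472.0, 196.8, 9.5]
tcp_rot: [179.9, 3.9, 66.1]
ft_force: [-0.7, -0.5, 5.6]
finger_gap: 18.1
```

```bash
python3 -m jog '[[0,0,-0.05,0,0,0],[0,0,-0.1,0,0,0],[0,0,-0.2,0,0,0],[0,0,-0.3,0,0,0],[0,0,-0.4,0,0,0],[0,0,-0.4,0,0,0],[0,0,-0.4,0,0,0],[0,0,-0.4,0,0,0]]'
python3 - <<'E'
from meas import *
for i in range(4):
    t=snap("top"); q=r.sense(); print(q["time"],np.round(q["tool_pos"],1),np.round(q["tcp_rot"],1),round(q["finger_gap"],1),np.round(q["ft_force"],1))
s=snap("side")
crop(s,200,150,360,270,5,"s4.png"); crop(t,180,150,340,270,5,"t4.png")
E
```

```text
time: 10.0
tool_pos: [473.3, 202.6, 107.5]
tcp_rot: [-179.9, 4.0, 66.1]
ft_force: [0.1, 0.1, -0.6]
finger_gap: 17.8
10.05 [473.1 202.5 107.1] [-179.9    4.1   66.1] 18.2 [ 0.1  0.2 -1.3]
10.1 [473.1 202.5 107.1] [-179.9    4.1   66.1] 18.2 [ 0.8  0.2 -0.3]
10.15 [473.2 202.5 107.1] [-179.9    4.1   66.1] 18.4 [ 0.2  0.5 -1.1]
10.2 [473.4 202.6 107.3] [-179.9    4.    66.1] 18.0 [-0.1 -0.1 -0.1]
```

View pics/s4.png

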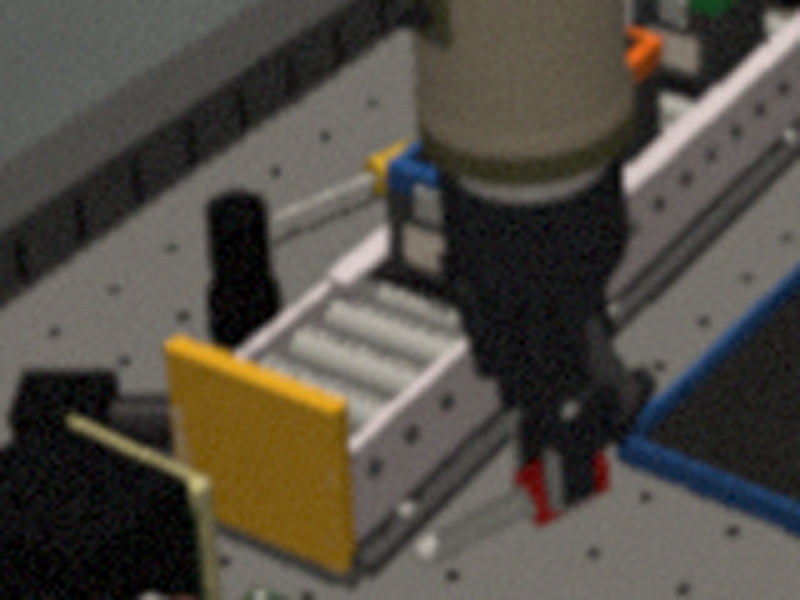

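View pics/t4.png

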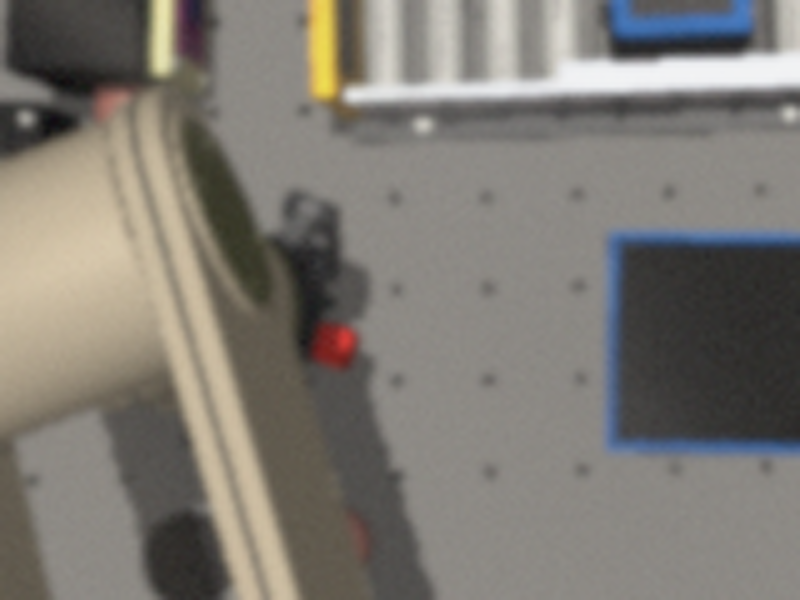

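```bash
cat > pinp.py <<'E'
from meas import *
def pin(off=(-16.2,0,-1.9)):
    # pin origin in tool: tool x offset 16.2 ahead, tool z -1.9
    q=r.sense(); A=R.from_euler("xyz",q["tcp_rot"],degrees=True); p=np.array(q["tool_pos"])
    o=p+A.apply([16.2,0,-1.9]); n=p+A.apply([16.2+56,0,-1.9]); b=p+A.apply([16.2-40,0,-1.9]); return o,n,b
E
python3 - <<'E'
from pinp import *
t=snap("top");s=snap("side"); o,n,b=pin(); print(o.round(1),n.round(1),b.round(1)); print("side nose",proj(s,n),"o",proj(s,o),"b",proj(s,b)); print("top b",proj(t,b))
crop(s,270,230,330,280,10,"s5.png")
for st,c,l in blobs(s,red(s),(290,235,330,262),2): print(st,c)
for st,c,l in blobs(t,red(t),(235,205,262,230),2): print(st,c)
E
```

```text
[480.4 217.7 108.7] [503.  268.8 104.8] [464.3 181.2 111.5]
side nose [282.03896079 259.70793831] o [304.02835739 248.74685093] b [319.0971485 241.2354881]
top b [249.94000731 219.63483958]
[303 243   7  11  31] [306.61290323 248.        ]
[320 242   1   6   6] [320.  244.5]
[243 215   8   8  48] [246.41666667 218.625     ]
```

View pics/s5.png

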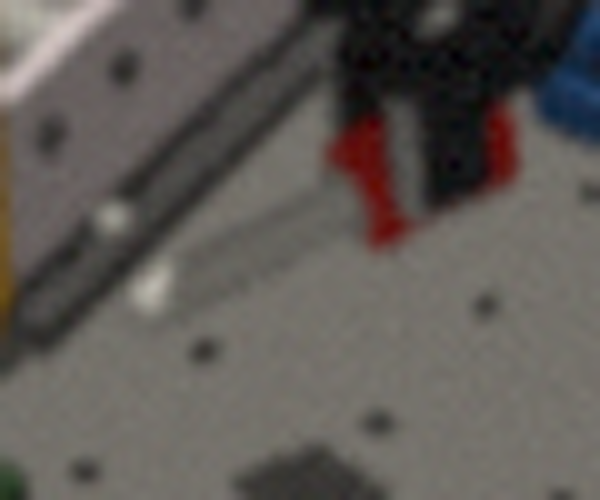

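```bash
python3 plan.py 545,250,101.1,87.9
```

```text
[0.2891, 0.184, 0.0072, -0.0044, 0.0219, -0.1209]
```

```bash
python3 -m jog '[[0.1,0.06,-0.02,0,0.007,-0.04],[0.2,0.12,-0.02,0,0.015,-0.08],[0.289,0.184,0,-0.002,0.022,-0.121],[0.289,0.184,0.007,-0.002,0.022,-0.121],[0.289,0.184,0.007,-0.002,0.022,-0.121],[0.289,0.184,0.007,-0.002,0.022,-0.121],[0.289,0.184,0.007,-0.002,0.022,-0.121]]'; python3 plan.py 545,250,101.1,87.9;python3 plan.py 546,272.8,101.1,87.9
python3 - <<'E'
from pinp import *
t=snap("top");s=snap("side"); crop(s,200,230,320,310,6.6,"s6.png"); crop(t,150,150,270,230,6.6,"t6.png")
E
```

```text
time: 11.05
tool_pos: [544.8, 249.9, 102.0]
tcp_rot: [-179.6, -0.1, 87.9]
ft_force: [0.3, 0.3, -0.5]
finger_gap: 18.2
[0.0003, 0.0009, 0.0035, -0.0021, -0.0006, -0.0003]
[0.0916, 0.0015, 0.0036, -0.0021, -0.0006, -0.0003]
```

View pics/s6.png

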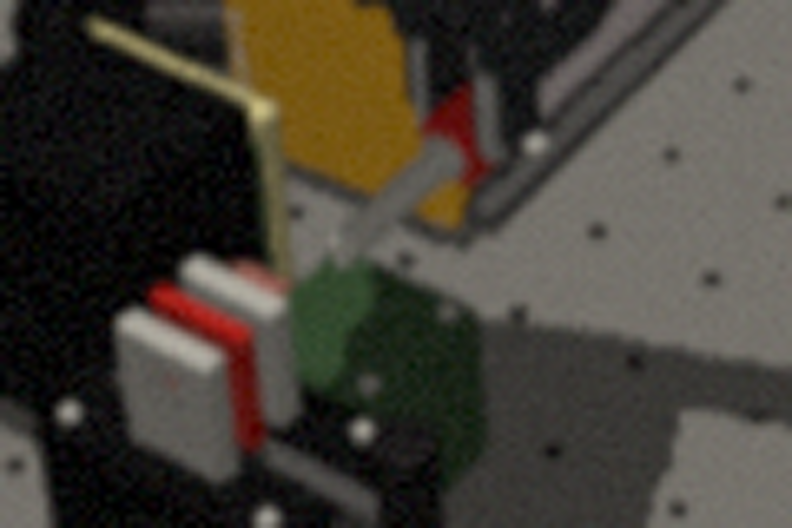

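View pics/t6.png

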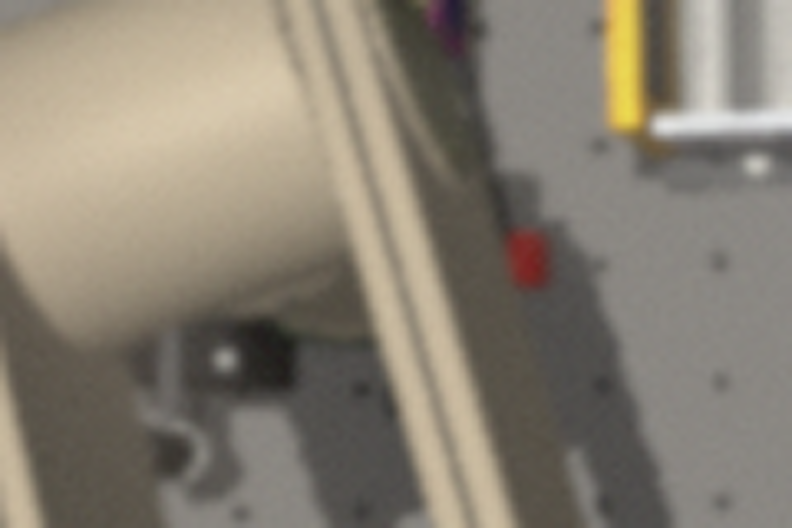

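Run:
```python
from pinp import *
s=snap("side"); q=r.sense(); A=R.from_euler("xyz",q["tcp_rot"],degrees=True); p=np.array(q["tool_pos"])
for x in (13.3,13.3+56): w=p+A.apply([x,0,-1.9]); print(w.round(1),(( proj(s,w)-[200,230])*6.6).round(0))
uy=np.array([.0366,.9993,0]);o=np.array([550,380,0])
for y,m in ((-14,(235,273.2)),(14,(225.4,281.3))): print(proj(s,o+uy*y+[0,0,121]),m)
# local slope, px per mm
w=p+A.apply([69.3,0,-1.9])
for d in np.eye(3): print((proj(s,w+d)-proj(s,w)).round(3))
```

```text
[545.6 263.3 104.1] [444. 143.]
[547.7 319.3 104.2] [333. 238.]
[234.66874054 272.79485125] (235, 273.2)
[225.01885349 280.92627162] (225.4, 281.3)
[-0.38  -0.169]
[-0.299  0.274]
[-0.034 -0.362]
```

The side view shows the pin at (251,266) in line with the eyes, and the predicted and measured pixels agree to about 1 px. I'll advance slowly and watch the force.

```bash
python3 -m jog '[[0.06,0.001,0.004,-0.002,0,0],[0.1,0.0015,0.004,-0.002,0,0],[0.13,0.0015,0.004,-0.002,0,0],[0.15,0.0015,0.004,-0.002,0,0],[0.15,0.0015,0.004,-0.002,0,0]]'; python3 plan.py 549.3,362,101.1,87.9; python3 -m jog '[[0.01,0,0,0,0,0],[0.02,0,0,0,0,0],[0.03,0,0,0,0,0],[0.04,0,0,0,0,0],[0.04,0,0,0,0,0]]'
```

```text
time: 11.7
tool_pos: [546.9, 288.6, 100.8]
tcp_rot: [-180.0, -0.1, 88.0]
ft_force: [-0.1, -0.5, -1.9]
finger_gap: 18.8
[0.2939, -0.0009, -0.0007, -0.0001, -0.0007, 0.0004]
time: 12.2
tool_pos: [547.5, 297.9, 101.0]
tcp_rot: [-180.0, -0.1, 87.9]
ft_force: [1.4, 1.0, -0.9]
finger_gap: 18.3
```

```bash
python3 -m jog '[[0.01,0,0,0,0,0],[0.02,0,0,0,0,0],[0.03,0,0,0,0,0],[0.04,0,0,0,0,0],[0.04,0,0,0,0,0]]';python3 - <<'E'
from pinp import *
s=snap("side"); crop(s,200,240,280,300,8,"s7.png")
E
```

```text
time: 12.7
tool_pos: [547.8, 308.0, 100.9]
tcp_rot: [-180.0, -0.1, 87.9]
ft_force: [-0.3, 1.4, -0.8]
finger_gap: 18.5
```

View pics/s7.png

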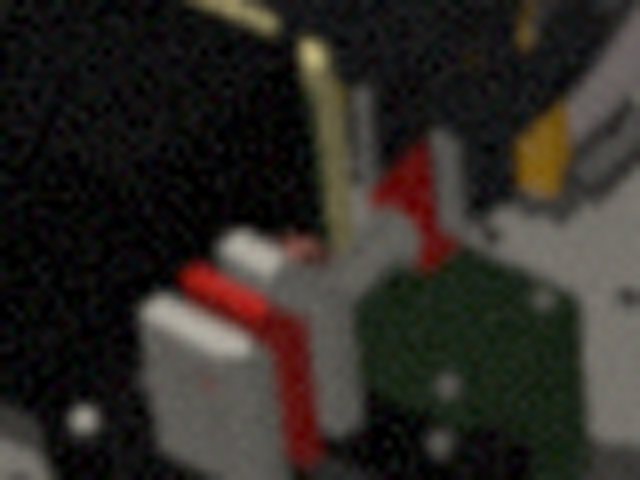

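```bash
python3 -m jog '[[0.01,0,0,0,0,0],[0.02,0,0,0,0,0],[0.03,0,0,0,0,0],[0.04,0,0,0,0,0],[0.04,0,0,0,0,0]]'; python3 -m jog '[[0.01,0,0,0,0,0],[0.02,0,0,0,0,0],[0.03,0,0,0,0,0],[0.04,0,0,0,0,0],[0.04,0,0,0,0,0]]'
```

```text
time: 13.25
tool_pos: [548.1, 318.0, 101.0]
tcp_rot: [-180.0, -0.1, 87.9]
ft_force: [0.6, 0.6, -0.5]
finger_gap: 18.3
time: 13.75
tool_pos: [548.5, 328.0, 101.0]
tcp_rot: [-180.0, -0.1, 87.9]
ft_force: [-0.2, 0.4, -0.9]
finger_gap: 18.1
```

```bash
python3 -m jog '[[0.015,0,0,0,0,0],[0.03,0,0,0,0,0],[0.045,0,0,0,0,0],[0.06,0,0,0,0,0],[0.06,0,0,0,0,0]]'; python3 -m jog '[[0.008,0,0,0,0,0],[0.016,0,0,0,0,0],[0.024,0,0,0,0,0],[0.024,0,0,0,0,0]]'
```

```text
time: 14.25
tool_pos: [548.9, 343.2, 100.9]
tcp_rot: [-180.0, -0.1, 87.9]
ft_force: [-0.3, 0.4, -1.4]
finger_gap: 18.2
time: 14.65
tool_pos: [549.0, 344.7, 100.8]
tcp_rot: [-179.9, 0.3, 87.8]
ft_force: [-4.0, -18.3, 7.5]
finger_gap: 18.4
```

```bash
python3 -m jog '[[0.006,0,0,0,0,0],[0,0,0,0,0,0]]'
python3 - <<'E'
from pinp import *
s=snap("side"); crop(s,200,240,280,300,9,"s8.png")
E
```

```text
time: 14.85
tool_pos: [549.1, 344.6, 100.8]
tcp_rot: [-179.9, 0.2, 87.8]
ft_force: [-3.4, -12.4, 4.7]
finger_gap: 17.7
```

View pics/s8.png

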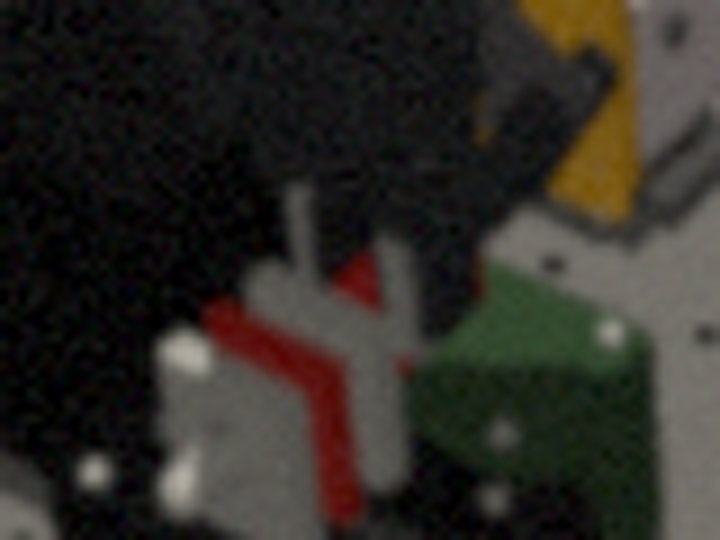

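Run:
```python
from pinp import *
s=snap("side")
uy=np.array([.0366,.9993,0]);e=np.array([549.3,362,103])
for k in (0,36,50,56): print(k,((proj(s,e+uy*k)-[200,240])*9).round(0))
im=s["bgr"][275:305,212:245]; im=cv2.resize(cv2.convertScaleAbs(im,alpha=2.2),None,fx=20,fy=20,interpolation=cv2.INTER_CUBIC); cv2.imwrite("pics/s9.png",im)
```

```text
0 [331. 345.]
36 [221. 440.]
50 [176. 478.]
56 [157. 495.]
```

View pics/s9.png

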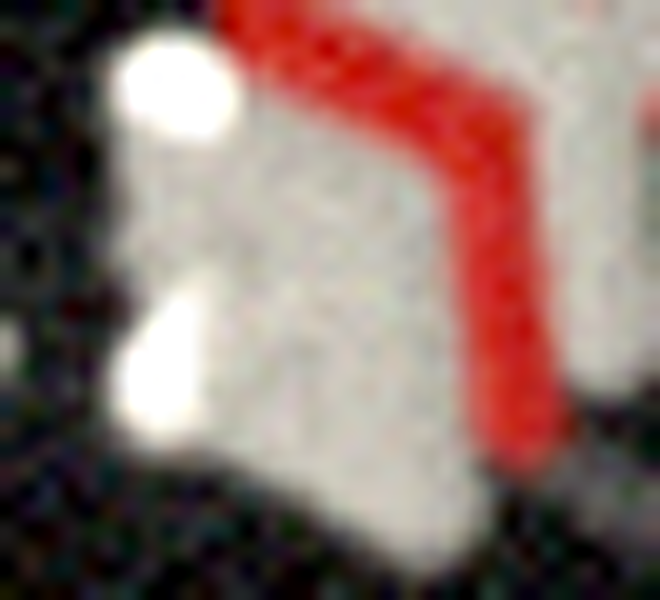

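A bright nose tip shows past the far eye at about (220,295), where a fully inserted pin's nose should be. I'll release, and then push the handle end with closed fingers to seat it for certain.

```bash
python3 -m jog '[[-0.003,0,0,0,0,0],[-0.003,0,0,0,0,0],[-0.003,0,0,0,0,0],[-0.003,0,0,0,0,0]]' 0.5; python3 -m jog '[[0,0,-0.1,0,0,0],[0,0,-0.2,0,0,0],[-0.1,0,-0.2,0,0,0],[-0.2,0,-0.2,0,0,0],[-0.26,0,-0.2,0,0,0],[-0.26,0,-0.2,0,0,0],[-0.26,0,-0.2,0,0,0]]' 0
python3 - <<'E'
from pinp import *
s=snap("side"); crop(s,200,240,280,300,9,"s10.png")
t=snap("top"); crop(t,150,150,230,210,9,"t10.png")
E
python3 plan.py 547.3,306,106,87.9
```

```text
time: 15.35
tool_pos: [549.3, 348.2, 101.1]
tcp_rot: [180.0, -0.1, 87.9]
ft_force: [-0.4, 1.0, 0.1]
finger_gap: 42.8
time: 16.05
tool_pos: [546.9, 283.0, 150.8]
tcp_rot: [-180.0, -0.1, 87.9]
ft_force: [-0.6, 1.2, -0.7]
finger_gap: -0.2
[0.0895, -0.0012, 0.1792, -0.0001, -0.0008, 0.0002]
```

View pics/s10.png

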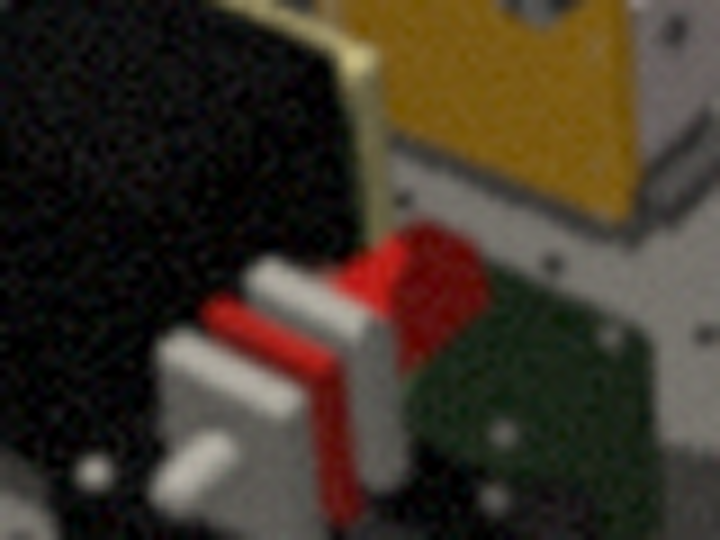

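View pics/t10.png

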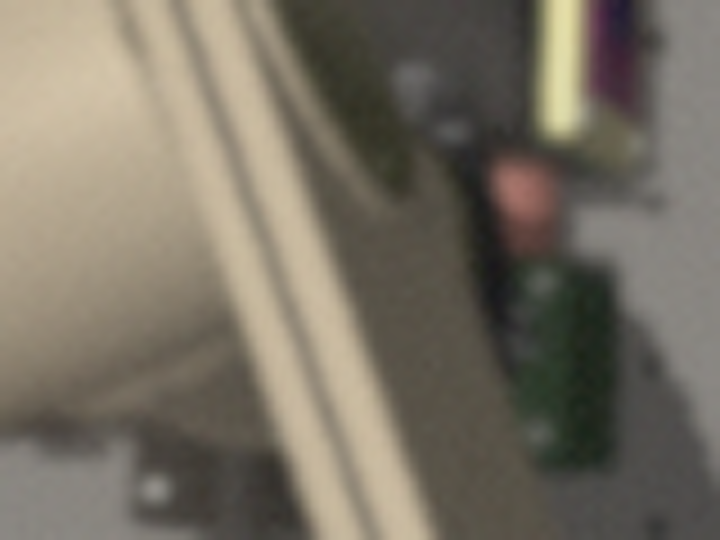

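The pin runs through both eyes and the flag, with its nose protruding at (218,295). Now a push to seat it.

```bash
python3 -m jog '[[0,0,0.1,0,0,0],[0.03,0,0.2,0,0,0],[0.06,0,0.21,0,0,0],[0.06,0,0.21,0,0,0]]'; python3 -m jog '[[0.02,0,0,0,0,0],[0.04,0,0,0,0,0],[0.04,0,0,0,0,0]]'; python3 -m jog '[[0.01,0,0,0,0,0],[0.02,0,0,0,0,0],[0.02,0,0,0,0,0]]'
```

```text
time: 16.55
tool_pos: [546.6, 299.1, 97.6]
tcp_rot: [-179.9, -0.1, 88.0]
ft_force: [1.3, 0.7, 0.1]
finger_gap: 0.1
time: 16.85
tool_pos: [548.6, 308.9, 99.9]
tcp_rot: [179.9, -0.2, 87.9]
ft_force: [0.2, -0.1, 0.9]
finger_gap: 0.0
time: 17.15
tool_pos: [548.6, 310.5, 98.8]
tcp_rot: [180.0, 0.1, 87.9]
ft_force: [0.3, -10.4, 3.5]
finger_gap: 0.0
```

Contact at 310.5 with 10 N means the handle is hard against the eye (its end should be at about y 322). On to the boxes.

```bash
python3 -m jog '[[-0.03,0,0,0,0,0],[-0.06,0,-0.1,0,0,0],[-0.1,0,-0.25,0,0,0],[-0.3,0.1,-0.4,0,0,0],[-0.5,0.2,-0.4,0,0,-0.014],[-0.7,0.3,-0.4,0,0,-0.014],[-0.9,0.38,-0.4,0,0,-0.014],[-0.95,0.38,-0.4,0,0,-0.014],[-0.95,0.38,-0.4,0,0,-0.014]]' 1
python3 - <<'E'
from meas import *
t=snap("top");s=snap("side")
for d in(t,s):
  for n,m in (("A",col(d,100,125,120,50)),("B",col(d,5,18)),("C",col(d,45,80,100,50))):
    for st,c,l in blobs(d,m,(290,120,440,172) if d is t else (270,130,365,205),60): print(n,st.tolist(),c.round(1), plane(d,st[0]+st[2]/2-.5,st[1]+st[3]/2-.5,128).round(0))
crop(t,230,100,490,260,3,"t11.png")
E
python3 plan.py 643,13,150,90.5
```

```text
time: 18.05
tool_pos: [635.4, 66.0, 198.0]
tcp_rot: [180.0, -0.0, 90.1]
ft_force: [0.1, 0.6, -0.0]
finger_gap: 85.1
A [318, 135, 12, 23, 114] [324.9 147.3] [643.  -7. 128.]
B [351, 133, 30, 24, 375] [365.4 145.9] [ 644. -111.  128.]
C [404, 131, 29, 25, 282] [417.2 144.5] [ 644. -241.  128.]
A [278, 172, 31, 21, 262] [293.8 182.8] [637.  26. 128.]
B [303, 140, 30, 33, 350] [317.1 160.5] [ 657. -127.  128.]
C [327, 136, 27, 17, 217] [340.9 144. ] [ 639. -226.  128.]
[-0.2313, 0.0334, 0.1908, -0.0001, -0.0009, -0.0012]
```

View pics/t11.png

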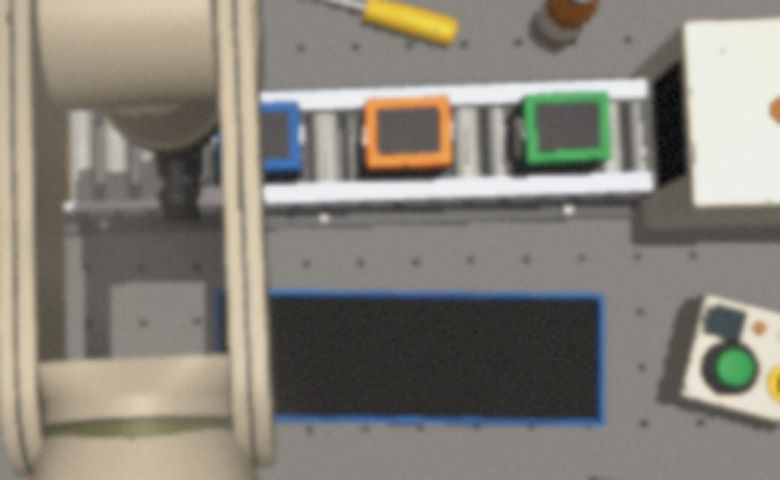

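The boxes haven't moved: blue is unchanged in the side view. Descending onto A.

```bash
python3 -m jog '[[-0.2,0.033,0,0,0,-0.001],[-0.22,0.033,0,0,0,-0.001],[-0.22,0.033,0.1,0,0,-0.001],[-0.22,0.033,0.2,0,0,-0.001],[-0.22,0.033,0.3,0,0,-0.001],[-0.22,0.033,0.38,0,0,-0.001],[-0.22,0.033,0.45,0,0,-0.001],[-0.22,0.033,0.45,0,0,-0.001]]'; python3 -m jog '[[0,0,0,0,0,0],[0,0,0,0,0,0],[0,0,0,0,0,0],[0,0,0,0,0,0],[0,0,0,0,0,0]]' 0 40
```

```text
time: 18.95
tool_pos: [640.6, 18.4, 82.0]
tcp_rot: [-179.7, -0.2, 90.7]
ft_force: [-0.1, -0.5, -0.8]
finger_gap: 85.5
time: 19.45
tool_pos: [644.7, 17.1, 87.7]
tcp_rot: [179.8, -0.1, 90.6]
ft_force: [2.7, 0.3, 6.6]
finger_gap: 57.6
```

```bash
python3 -m jog '[[0.06,0,0,0,0,0],[0.14,0,0,0,0,0],[0.22,0,0,0,0,0],[0.3,0,0,0,0,0],[0.38,0,0,0,0,0],[0.44,0,0,0,0,0],[0.48,0,0,0,0,0],[0.5,0,0,0,0,0],[0.5,0,0,0,0,0]]'; python3 -m jog '[[0.01,0,0,0,0,0],[0.02,0,0,0,0,0],[0.03,0,0,0,0,0],[0.04,0,0,0,0,0],[0.04,0,0,0,0,0]]'
```

```text
time: 20.35
tool_pos: [643.3, 143.2, 87.6]
tcp_rot: [179.8, -0.2, 90.7]
ft_force: [2.5, 0.8, 6.1]
finger_gap: 57.9
time: 20.85
tool_pos: [643.2, 151.2, 87.7]
tcp_rot: [179.8, -0.1, 90.6]
ft_force: [2.8, -4.3, 7.1]
finger_gap: 57.7
```

```bash
python3 -m jog '[[0.008,0,0,0,0,0],[0.016,0,0,0,0,0],[0.016,0,0,0,0,0],[0.016,0,0,0,0,0]]' - 60
```

```text
time: 21.25
tool_pos: [643.1, 151.6, 87.8]
tcp_rot: [179.8, 0.2, 90.5]
ft_force: [-0.5, -18.1, 10.8]
finger_gap: 57.2
```

Run:
```python
from meas import *
s=snap("side"); crop(s,220,140,340,260,5,"s12.png")
```

```text
(no output)
```

View pics/s12.png

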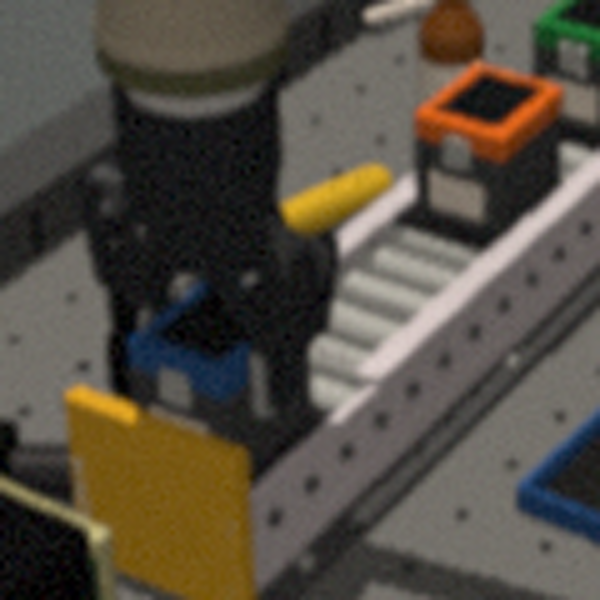

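Box A is against the stop. Lifting.

```bash
python3 -m jog '[[-0.01,0,-0.02,0,0,0],[-0.012,0,-0.06,0,0,0],[-0.012,0,-0.12,0,0,0],[-0.012,0,-0.2,0,0,0],[-0.012,0,-0.25,0,0,0],[-0.012,0,-0.25,0,0,0],[-0.012,0,-0.25,0,0,0]]' - 80
python3 - <<'E'
from meas import *
s=snap("side"); crop(s,220,120,340,240,5,"s13.png")
E
python3 plan.py 550,0,150,89 458.3,-222.5,150,88
```

```text
time: 22.0
tool_pos: [641.4, 153.1, 148.0]
tcp_rot: [-180.0, -0.1, 90.6]
ft_force: [-1.1, 1.0, -4.0]
finger_gap: 57.2
[-0.6082, -0.3699, -0.0124, -0.0005, -0.0006, 0.009]
[-1.4942, -0.7463, -0.0135, -0.0005, -0.0006, 0.0145]
```

View pics/s13.png

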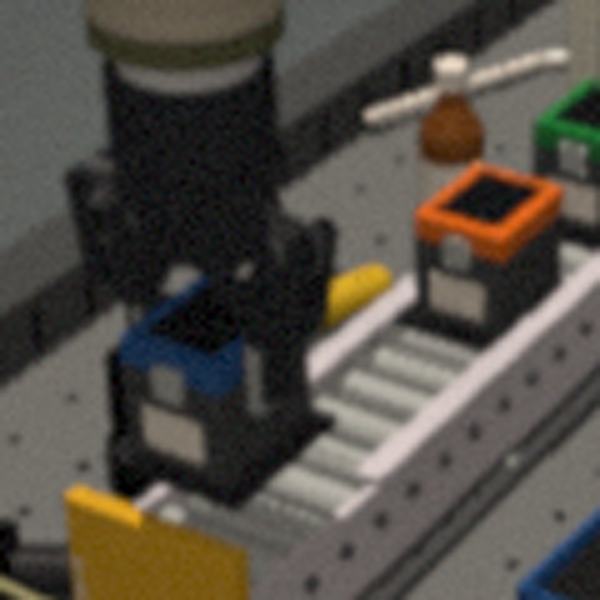

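Lifted upright. I'll carry it to the far tray place P3.

```bash
python3 -m jog '[[-0.1,-0.06,0,0,0,0],[-0.25,-0.15,0,0,0,0.009],[-0.4,-0.25,0,0,0,0.009],[-0.55,-0.33,0,0,0,0.009],[-0.7,-0.4,0,0,0,0.009],[-0.85,-0.46,0,0,0,0.009],[-0.95,-0.5,0,0,0,0.012],[-0.98,-0.5,0,0,0,0.012],[-0.98,-0.5,0,0,0,0.012]]'; python3 plan.py 458.3,-222.5,150,88
```

```text
time: 22.95
tool_pos: [518.5, -94.0, 146.7]
tcp_rot: [-179.9, -0.1, 88.3]
ft_force: [-0.4, 0.4, -3.1]
finger_gap: 56.9
[-0.5206, -0.226, -0.0143, -0.0005, -0.0008, 0.0019]
```

```bash
python3 -m jog '[[-0.12,-0.05,0,0,0,0.002],[-0.27,-0.12,0,0,0,0.002],[-0.42,-0.18,0,0,0,0.002],[-0.51,-0.225,0,0,0,0.002],[-0.52,-0.226,0,0,0,0.002],[-0.52,-0.226,0,0,0,0.002],[-0.52,-0.226,0,0,0,0.002]]'; python3 plan.py 458.3,-222.5,38,88;python3 - <<'E'
from meas import *
s=snap("side"); crop(s,310,120,460,240,5,"s14.png")
E
```

```text
time: 23.65
tool_pos: [459.8, -220.4, 146.9]
tcp_rot: [-180.0, -0.2, 88.2]
ft_force: [-0.3, -0.1, -3.7]
finger_gap: 57.1
[-0.0101, -0.0053, 0.4358, -0.0002, -0.001, 0.0009]
```

View pics/s14.png

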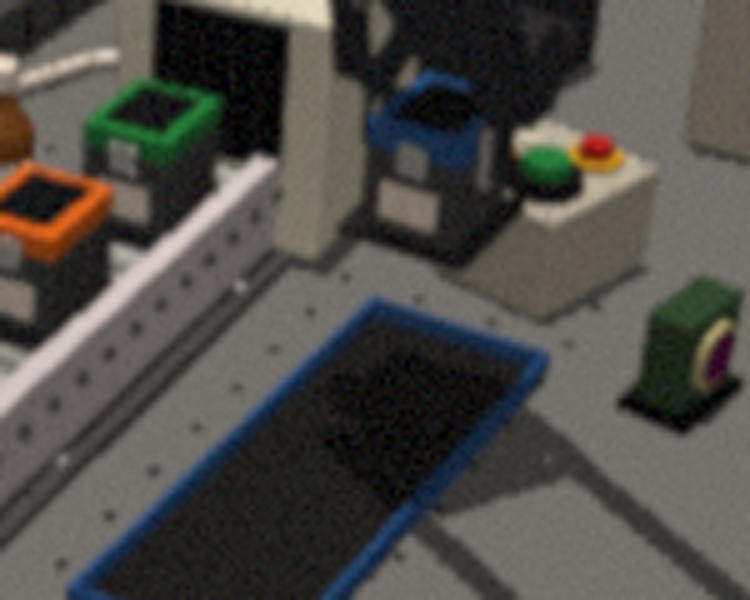

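The box hangs upright over the tray. Lowering.

```bash
python3 -m jog '[[-0.01,-0.005,0.08,0,0,0],[-0.01,-0.005,0.2,0,0,0],[-0.01,-0.005,0.32,0,0,0],[-0.01,-0.005,0.38,0,0,0],[-0.01,-0.005,0.41,0,0,0],[-0.01,-0.005,0.425,0,0,0],[-0.01,-0.005,0.425,0,0,0],[-0.01,-0.005,0.425,0,0,0]]'; python3 -m jog '[[0,0,0.006,0,0,0],[0,0,0.012,0,0,0],[0,0,0.018,0,0,0],[0,0,0.018,0,0,0]]'
```

```text
time: 24.5
tool_pos: [458.8, -224.6, 42.5]
tcp_rot: [179.9, -0.1, 88.1]
ft_force: [-0.1, -0.1, -2.6]
finger_gap: 57.3
time: 24.9
tool_pos: [458.0, -224.2, 36.8]
tcp_rot: [180.0, -0.1, 88.1]
ft_force: [0.5, -0.8, -1.0]
finger_gap: 57.0
```

```bash
python3 -m jog '[[0,0,0.004,0,0,0],[0,0,0.008,0,0,0],[0,0,0.008,0,0,0]]'; python3 -m jog '[[0,0,-0.004,0,0,0],[0,0,-0.004,0,0,0],[0,0,-0.004,0,0,0],[0,0,-0.004,0,0,0]]' 1;  python3 -m jog '[[0,0,-0.1,0,0,0],[0,0,-0.25,0,0,0],[0,0,-0.4,0,0,0],[0,0,-0.5,0,0,0],[0,0,-0.55,0,0,0],[0,0,-0.55,0,0,0]]'
python3 - <<'E'
from meas import *
s=snap("side"); crop(s,250,120,460,270,3.6,"s15.png")
t=snap("top")
for n,m in (("B",col(t,5,18)),("C",col(t,45,80,100,50))):
    for st,c,l in blobs(t,m,(290,120,440,172),20): print(n,st.tolist(),c.round(1), plane(t,st[0]+st[2]/2-.5,st[1]+st[3]/2-.5,128).round(0))
E
```

```text
time: 25.2
tool_pos: [458.2, -224.9, 36.3]
tcp_rot: [180.0, -0.0, 88.1]
ft_force: [-4.7, -0.3, 12.6]
finger_gap: 57.3
time: 25.6
tool_pos: [457.8, -223.9, 35.4]
tcp_rot: [-180.0, -0.1, 88.1]
ft_force: [0.8, -0.1, 0.5]
finger_gap: 85.8
time: 26.2
tool_pos: [458.8, -224.9, 174.8]
tcp_rot: [179.8, -0.0, 88.1]
ft_force: [-0.1, 0.3, 0.7]
finger_gap: 85.8
B [351, 133, 30, 24, 374] [365.5 146.1] [ 644. -111.  128.]
C [404, 131, 29, 24, 281] [417.3 144.5] [ 645. -241.  128.]
```

View pics/s15.png

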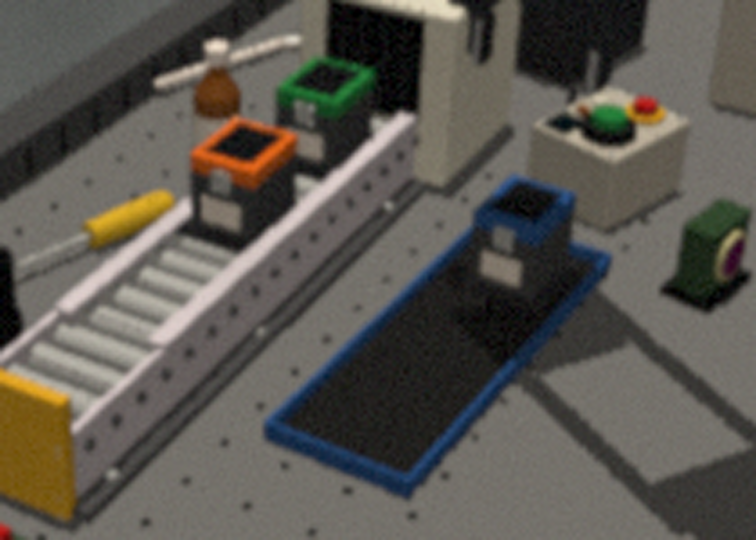

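A stands flat in the tray, and B and C haven't moved. On to B.

```bash
python3 plan.py 643,-110,175,90.5; python3 -m jog '[[0.15,0.2,-0.03,0,0,-0.013],[0.3,0.4,-0.03,0,0,-0.013],[0.44,0.6,-0.03,0,0,-0.013],[0.485,0.72,0,0,0,-0.013],[0.485,0.72,0,0,0,-0.013],[0.485,0.72,0,0,0,-0.013],[0.485,0.72,0,0,0,-0.013]]'; python3 plan.py 643.5,-110,86,90.5
```

```text
[0.4804, 0.7273, -0.0135, -0.0005, -0.0009, -0.0134]
time: 27.0
tool_pos: [640.3, -108.7, 170.4]
tcp_rot: [-179.7, -0.2, 90.5]
ft_force: [-0.5, -0.6, -1.0]
finger_gap: 85.4
[-0.0063, 0.0142, 0.3375, -0.0015, -0.0009, -0.0001]
```

```bash
python3 -m jog '[[-0.005,0.014,0.08,0,0,0],[-0.005,0.014,0.17,0,0,0],[-0.005,0.014,0.25,0,0,0],[-0.005,0.014,0.31,0,0,0],[-0.005,0.014,0.33,0,0,0],[-0.005,0.014,0.33,0,0,0],[-0.005,0.014,0.33,0,0,0]]'; python3 -m jog '[[0,0,0,0,0,0],[0,0,0,0,0,0],[0,0,0,0,0,0],[0,0,0,0,0,0],[0,0,0,0,0,0]]' 0 40; python3 -m jog '[[0.08,0,0,0,0,0],[0.18,0,0,0,0,0],[0.3,0,0,0,0,0],[0.42,0,0,0,0,0],[0.54,0,0,0,0,0],[0.66,0,0,0,0,0],[0.78,0,0,0,0,0],[0.88,0,0,0,0,0],[0.9,0,0,0,0,0],[0.9,0,0,0,0,0]]'
```

```text
time: 27.7
tool_pos: [645.7, -110.5, 91.9]
tcp_rot: [179.9, -0.1, 90.4]
ft_force: [-0.1, -0.7, 1.4]
finger_gap: 85.3
time: 28.2
tool_pos: [646.2, -110.4, 92.3]
tcp_rot: [179.9, -0.1, 90.4]
ft_force: [0.3, -0.1, 5.9]
finger_gap: 57.6
time: 29.2
tool_pos: [644.0, 116.0, 92.3]
tcp_rot: [179.9, -0.1, 90.5]
ft_force: [-0.9, 0.9, 6.1]
finger_gap: 57.6
```

```bash
python3 -m jog '[[0.04,0,0,0,0,0],[0.08,0,0,0,0,0],[0.11,0,0,0,0,0],[0.13,0,0,0,0,0],[0.13,0,0,0,0,0]]'; python3 -m jog '[[0.008,0,0,0,0,0],[0.016,0,0,0,0,0],[0.024,0,0,0,0,0],[0.024,0,0,0,0,0]]'
```

```text
time: 29.7
tool_pos: [643.8, 147.1, 92.3]
tcp_rot: [179.9, -0.1, 90.4]
ft_force: [-1.4, 1.2, 6.1]
finger_gap: 57.6
time: 30.1
tool_pos: [644.0, 148.9, 92.8]
tcp_rot: [180.0, 0.2, 90.4]
ft_force: [-3.5, -14.5, 11.0]
finger_gap: 57.1
```

Contact with the stop at 14.5 N. I'll take a picture, then lift.

```bash
python3 - <<'E'
from meas import *
s=snap("side"); crop(s,220,140,340,260,5,"s16.png")
E
python3 -m jog '[[-0.01,0,-0.02,0,0,0],[-0.012,0,-0.06,0,0,0],[-0.012,0,-0.12,0,0,0],[-0.012,0,-0.2,0,0,0],[-0.012,0,-0.25,0,0,0],[-0.012,0,-0.25,0,0,0],[-0.012,0,-0.25,0,0,0]]' - 80
python3 - <<'E'
from meas import *
s=snap("side"); crop(s,220,120,340,240,5,"s17.png")
a=cv2.imread("pics/s16.png");b=cv2.imread("pics/s17.png"); cv2.imwrite("pics/s1617.png",cv2.resize(np.hstack([a,b]),(800,400)))
E
python3 plan.py 462.2,-114.5,150,88
```

```text
time: 30.85
tool_pos: [643.4, 150.6, 154.2]
tcp_rot: [180.0, -0.1, 90.5]
ft_force: [0.2, -0.9, -3.6]
finger_gap: 57.0
[-1.054, -0.731, 0.0112, -0.0003, -0.0007, 0.0136]
```

View pics/s1617.png

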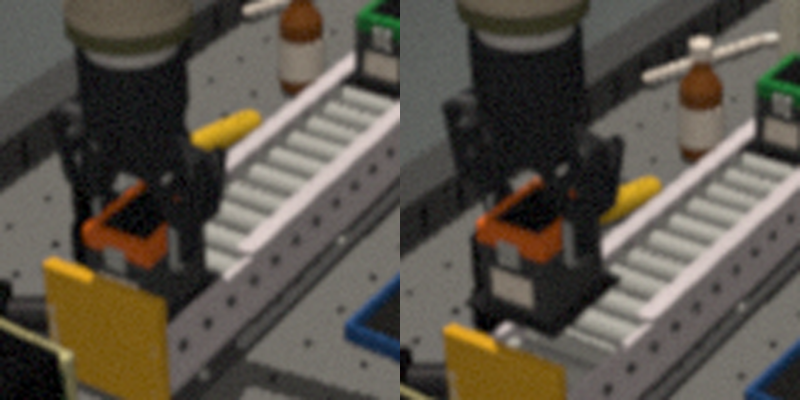

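```bash
python3 -m jog '[[-0.1,-0.07,0,0,0,0],[-0.25,-0.18,0,0,0,0.009],[-0.4,-0.3,0,0,0,0.009],[-0.55,-0.41,0,0,0,0.013],[-0.7,-0.51,0,0,0,0.013],[-0.84,-0.61,0,0,0,0.013],[-0.92,-0.69,0,0,0,0.013],[-0.98,-0.72,0,0,0,0.013],[-0.99,-0.73,0,0,0,0.013],[-0.99,-0.73,0,0,0,0.013]]'; python3 plan.py 462.2,-114.5,50,88
```

```text
time: 31.9
tool_pos: [462.1, -98.6, 152.6]
tcp_rot: [-179.9, -0.2, 88.0]
ft_force: [-0.5, 0.0, -3.4]
finger_gap: 57.0
[-0.0646, 0.0032, 0.4103, -0.0004, -0.0009, 0.0002]
```

```bash
python3 -m jog '[[-0.03,0.003,0,0,0,0],[-0.064,0.003,0.06,0,0,0],[-0.064,0.003,0.16,0,0,0],[-0.064,0.003,0.28,0,0,0],[-0.064,0.003,0.36,0,0,0],[-0.064,0.003,0.4,0,0,0],[-0.064,0.003,0.42,0,0,0],[-0.064,0.003,0.42,0,0,0],[-0.064,0.003,0.42,0,0,0]]'; python3 -m jog '[[0,0,0.008,0,0,0],[0,0,0.016,0,0,0],[0,0,0.024,0,0,0],[0,0,0.024,0,0,0]]'
```

```text
time: 32.8
tool_pos: [463.8, -114.6, 49.4]
tcp_rot: [179.9, -0.1, 88.1]
ft_force: [-0.5, -0.6, -2.7]
finger_gap: 56.9
time: 33.2
tool_pos: [462.6, -114.4, 42.0]
tcp_rot: [-180.0, -0.1, 88.1]
ft_force: [-0.8, -0.5, -2.1]
finger_gap: 56.9
```

```bash
python3 -m jog '[[0,0,0.006,0,0,0],[0,0,0.012,0,0,0],[0,0,0.012,0,0,0]]'; python3 -m jog '[[0,0,-0.002,0,0,0],[0,0,-0.004,0,0,0],[0,0,-0.004,0,0,0],[0,0,-0.004,0,0,0]]' 1;  python3 -m jog '[[0,0,-0.1,0,0,0],[0,0,-0.25,0,0,0],[0,0,-0.4,0,0,0],[0,0,-0.5,0,0,0],[0,0,-0.53,0,0,0],[0,0,-0.53,0,0,0]]'
python3 - <<'E'
from meas import *
s=snap("side"); crop(s,250,120,460,270,3.6,"s18.png")
t=snap("top")
for n,m in (("C",col(t,45,80,100,50)),):
    for st,c,l in blobs(t,m,(290,120,440,172),20): print(n,st.tolist(),c.round(1), plane(t,st[0]+st[2]/2-.5,st[1]+st[3]/2-.5,128).round(0))
E
python3 plan.py 644,-240.5,175,90.5
```

```text
time: 33.5
tool_pos: [463.0, -114.9, 40.7]
tcp_rot: [-180.0, -0.1, 88.1]
ft_force: [-8.1, -0.0, 13.2]
finger_gap: 56.8
time: 33.9
tool_pos: [462.9, -114.4, 40.2]
tcp_rot: [-180.0, -0.1, 88.1]
ft_force: [0.2, -0.6, -0.4]
finger_gap: 85.4
time: 34.5
tool_pos: [463.7, -115.0, 173.8]
tcp_rot: [179.9, -0.1, 88.1]
ft_force: [0.2, 0.2, -0.5]
finger_gap: 85.2
C [404, 131, 29, 25, 284] [417.4 144.4] [ 644. -241.  128.]
[-0.4797, 0.7438, -0.0181, -0.0007, -0.0009, -0.0134]
```

View pics/s18.png

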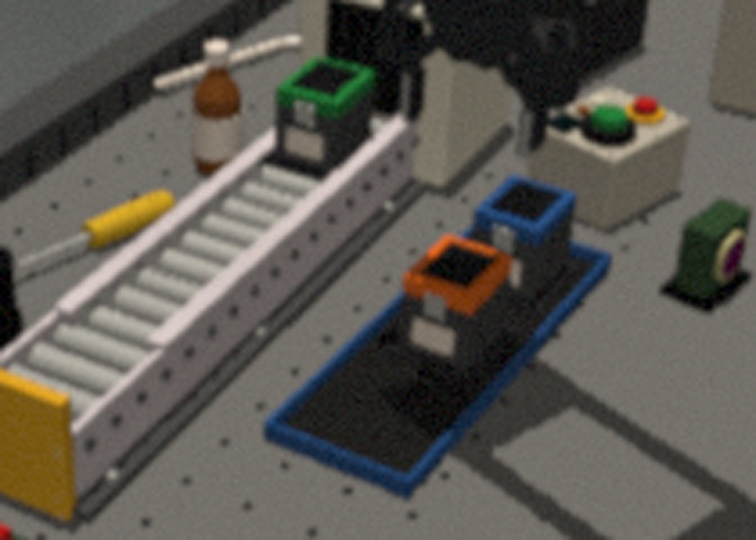

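B stands upright beside A. Now C.

```bash
python3 -m jog '[[-0.12,0.2,-0.02,0,0,-0.013],[-0.24,0.38,-0.02,0,0,-0.013],[-0.36,0.56,-0.02,0,0,-0.013],[-0.455,0.73,-0.01,0,0,-0.013],[-0.455,0.745,0,0,0,-0.013],[-0.455,0.745,0,0,0,-0.013],[-0.455,0.745,0,0,0,-0.013],[-0.455,0.745,0,0,0,-0.013]]'; python3 plan.py 644.3,-236,88,90.5
```

```text
time: 35.4
tool_pos: [644.1, -233.8, 171.5]
tcp_rot: [-179.9, -0.2, 90.5]
ft_force: [0.2, 0.4, -0.5]
finger_gap: 85.6
[-0.0097, 0.0013, 0.3339, -0.0006, -0.0009, -0.0003]
```

```bash
python3 -m jog '[[-0.01,0.001,0.08,0,0,0],[-0.01,0.001,0.17,0,0,0],[-0.01,0.001,0.25,0,0,0],[-0.01,0.001,0.31,0,0,0],[-0.01,0.001,0.335,0,0,0],[-0.01,0.001,0.335,0,0,0],[-0.01,0.001,0.335,0,0,0]]'; python3 -m jog '[[0,0,0,0,0,0],[0,0,0,0,0,0],[0,0,0,0,0,0],[0,0,0,0,0,0],[0,0,0,0,0,0]]' 0 40; python3 -m jog '[[0.08,0,0,0,0,0],[0.18,0,0,0,0,0],[0.3,0,0,0,0,0],[0.42,0,0,0,0,0],[0.54,0,0,0,0,0],[0.66,0,0,0,0,0],[0.78,0,0,0,0,0],[0.88,0,0,0,0,0],[0.96,0,0,0,0,0],[0.96,0,0,0,0,0]]'
```

```text
time: 36.1
tool_pos: [646.0, -237.0, 90.0]
tcp_rot: [179.9, -0.1, 90.4]
ft_force: [0.0, -0.0, 0.1]
finger_gap: 85.3
time: 36.6
tool_pos: [646.7, -237.4, 90.5]
tcp_rot: [179.9, -0.1, 90.4]
ft_force: [1.4, 0.3, 6.5]
finger_gap: 57.8
time: 37.6
tool_pos: [644.2, 5.8, 90.5]
tcp_rot: [179.9, -0.2, 90.6]
ft_force: [-0.5, 0.9, 6.4]
finger_gap: 57.7
```

```bash
python3 -m jog '[[0.08,0,0,0,0,0],[0.18,0,0,0,0,0],[0.28,0,0,0,0,0],[0.38,0,0,0,0,0],[0.47,0,0,0,0,0],[0.52,0,0,0,0,0],[0.54,0,0,0,0,0],[0.54,0,0,0,0,0]]'; python3 -m jog '[[0.01,0,0,0,0,0],[0.02,0,0,0,0,0],[0.03,0,0,0,0,0],[0.04,0,0,0,0,0],[0.04,0,0,0,0,0]]'
```

```text
time: 38.4
tool_pos: [643.1, 139.0, 90.5]
tcp_rot: [179.9, -0.2, 90.5]
ft_force: [-0.9, 1.5, 6.3]
finger_gap: 57.2
time: 38.9
tool_pos: [643.0, 148.0, 90.5]
tcp_rot: [180.0, -0.1, 90.4]
ft_force: [-2.2, 1.7, 6.1]
finger_gap: 57.6
```

```bash
python3 -m jog '[[0.01,0,0,0,0,0],[0.02,0,0,0,0,0],[0.03,0,0,0,0,0],[0.03,0,0,0,0,0]]'
```

```text
time: 39.3
tool_pos: [643.0, 152.3, 90.6]
tcp_rot: [180.0, 0.1, 90.4]
ft_force: [-3.4, -11.8, 9.4]
finger_gap: 57.4
```

```bash
python3 - <<'E'
from meas import *
s=snap("side"); crop(s,220,140,340,260,5,"s19.png")
E
python3 -m jog '[[-0.01,0,-0.02,0,0,0],[-0.012,0,-0.06,0,0,0],[-0.012,0,-0.12,0,0,0],[-0.012,0,-0.2,0,0,0],[-0.012,0,-0.25,0,0,0],[-0.012,0,-0.25,0,0,0],[-0.012,0,-0.25,0,0,0]]' - 80
python3 - <<'E'
from meas import *
s=snap("side"); crop(s,220,120,340,240,5,"s20.png")
a=cv2.imread("pics/s19.png");b=cv2.imread("pics/s20.png"); cv2.imwrite("pics/s1920.png",cv2.resize(np.hstack([a,b]),(800,400)))
E
python3 plan.py 466,-3,150,88
```

```text
time: 40.05
tool_pos: [642.5, 152.6, 152.0]
tcp_rot: [-180.0, -0.1, 90.4]
ft_force: [-0.7, 0.2, -3.9]
finger_gap: 56.6
[-0.6163, -0.7086, 0.0043, -0.0005, -0.0006, 0.0136]
```

View pics/s1920.png

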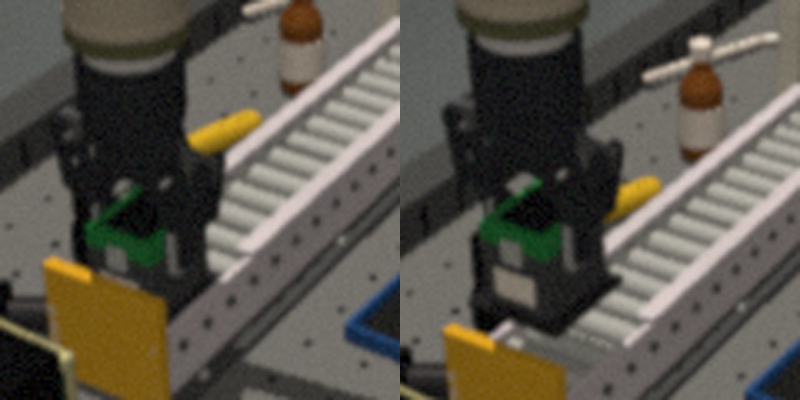

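C was against the stop and is now lifted. Carrying it to P1.

```bash
python3 -m jog '[[-0.08,-0.08,0,0,0,0],[-0.2,-0.2,0,0,0,0.013],[-0.32,-0.34,0,0,0,0.013],[-0.44,-0.48,0,0,0,0.013],[-0.54,-0.6,0,0,0,0.013],[-0.6,-0.69,0,0,0,0.013],[-0.612,-0.708,0,0,0,0.013],[-0.612,-0.708,0,0,0,0.013],[-0.612,-0.708,0,0,0,0.013]]'; python3 plan.py 466,-3,48,88
```

```text
time: 41.0
tool_pos: [467.2, -1.5, 151.6]
tcp_rot: [-180.0, -0.1, 88.1]
ft_force: [-0.3, 0.5, -4.3]
finger_gap: 56.9
[-0.0072, -0.0044, 0.4143, -0.0, -0.0008, 0.0005]
```

```bash
python3 -m jog '[[-0.007,-0.004,0.06,0,0,0],[-0.007,-0.004,0.16,0,0,0],[-0.007,-0.004,0.28,0,0,0],[-0.007,-0.004,0.36,0,0,0],[-0.007,-0.004,0.4,0,0,0],[-0.007,-0.004,0.42,0,0,0],[-0.007,-0.004,0.425,0,0,0],[-0.007,-0.004,0.425,0,0,0]]'; python3 -m jog '[[0,0,0.008,0,0,0],[0,0,0.016,0,0,0],[0,0,0.024,0,0,0],[0,0,0.024,0,0,0]]'
```

```text
time: 41.8
tool_pos: [466.4, -3.4, 46.2]
tcp_rot: [179.9, -0.1, 88.1]
ft_force: [0.3, 0.1, -4.2]
finger_gap: 57.0
time: 42.2
tool_pos: [465.5, -3.4, 39.4]
tcp_rot: [-180.0, -0.1, 88.1]
ft_force: [-0.6, 0.1, -4.0]
finger_gap: 57.1
```

```bash
python3 -m jog '[[0,0,0.004,0,0,0],[0,0,0.008,0,0,0],[0,0,0.008,0,0,0]]'
```

```text
time: 42.5
tool_pos: [465.7, -3.5, 38.6]
tcp_rot: [-180.0, -0.1, 88.1]
ft_force: [-7.6, -0.5, 10.1]
finger_gap: 56.7
```

```bash
python3 -m jog '[[0,0,-0.003,0,0,0],[0,0,-0.003,0,0,0],[0,0,-0.003,0,0,0],[0,0,-0.003,0,0,0]]' 1;  python3 -m jog '[[0,0,-0.1,0,0,0],[0,0,-0.25,0,0,0],[0,0,-0.4,0,0,0],[0,0,-0.5,0,0,0],[0,0,-0.53,0,0,0],[0,0,-0.53,0,0,0]]'
python3 - <<'E'
from meas import *
t=snap("top"); s=snap("side"); crop(s,200,120,460,310,3,"s21.png")
E
python3 plan.py 460,-220,180,60
```

```text
time: 42.9
tool_pos: [465.8, -3.4, 38.3]
tcp_rot: [180.0, -0.1, 88.1]
ft_force: [-0.0, -0.6, -0.5]
finger_gap: 85.2
time: 43.5
tool_pos: [466.6, -3.7, 171.8]
tcp_rot: [179.9, -0.1, 88.1]
ft_force: [-0.3, -0.3, -1.3]
finger_gap: 85.2
[-0.8659, 0.0091, -0.0451, -0.0009, -0.0005, 0.1561]
```

View pics/s21.png

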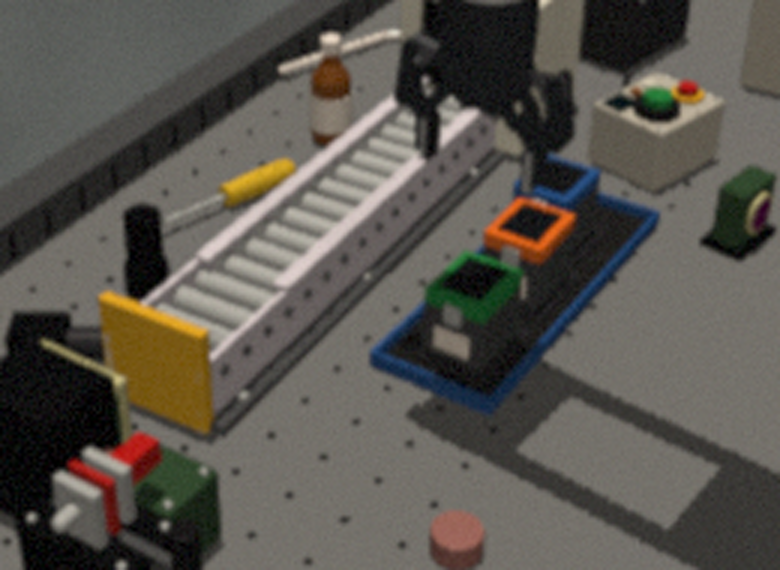

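All three boxes are upright in the tray and the pin is in place. Heading to the button.

```bash
python3 -m jog '[[-0.1,0,-0.04,0,0,0],[-0.27,0,-0.04,0,0,0],[-0.45,0,-0.04,0,0,0],[-0.63,0,-0.04,0,0,0],[-0.8,-0.02,-0.04,0,0,0],[-0.95,-0.03,-0.04,0,0,0],[-0.95,-0.03,-0.04,0,0,0],[-0.95,-0.03,-0.04,0,0,0]]' 0 40;  python3 plan.py 446.3,-382.3,130,88
```

```text
time: 44.4
tool_pos: [449.0, -240.8, 177.9]
tcp_rot: [-179.8, -0.3, 88.0]
ft_force: [-0.0, -0.4, 0.6]
finger_gap: 0.0
[-0.5667, 0.0101, 0.1892, -0.0011, -0.0014, -0.0002]
```

```bash
python3 -m jog '[[-0.12,0.01,0,0,0,0],[-0.28,0.01,0,0,0,0],[-0.44,0.01,0.05,0,0,0],[-0.55,0.01,0.1,0,0,0],[-0.566,0.01,0.18,0,0,0],[-0.566,0.01,0.2,0,0,0],[-0.566,0.01,0.2,0,0,0],[-0.566,0.01,0.2,0,0,0]]';  python3 plan.py 446.3,-382.3,90,88
python3 - <<'E'
from meas import *
t=snap("top"); s=snap("side"); crop(s,370,90,470,200,5,"s22.png"); crop(t,290,120,510,260,3.6,"t22.png")
E
```

```text
time: 45.2
tool_pos: [448.6, -381.0, 130.3]
tcp_rot: [-180.0, -0.1, 88.2]
ft_force: [0.3, -0.9, -0.1]
finger_gap: -0.2
[-0.006, -0.0089, 0.1612, -0.0001, -0.0008, 0.001]
```

View pics/s22.png

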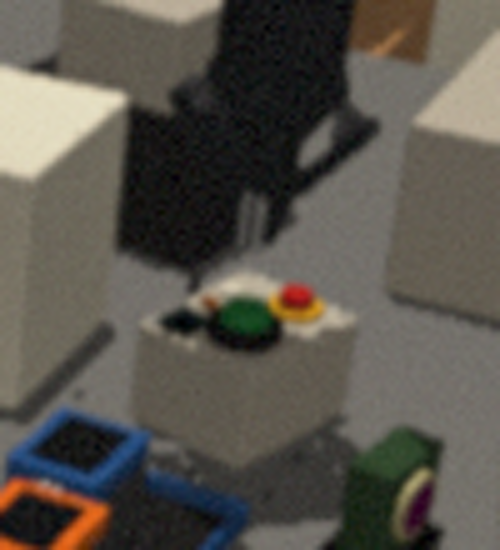

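View pics/t22.png

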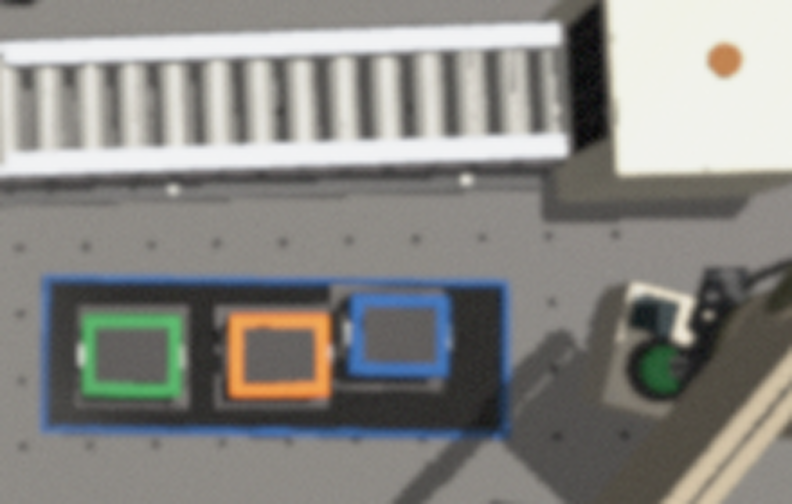

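Box A (blue) has been knocked: its lid is now at about (401,213), closer to the +x tray wall. I need a closer look before pressing.

Run:
```python
from meas import *
t=snap("top"); s=snap("side"); crop(s,340,155,430,220,8,"s23.png"); crop(t,365,190,440,245,10,"t23.png")
for n,m in (("A",col(t,100,125,120,50)),("B",col(t,5,18))):
    for st,c,l in blobs(t,m,(345,190,440,245),60): print(n,st.tolist(), plane(t,st[0]+st[2]/2-.5,st[1]+st[3]/2-.5,76).round(1))
```

```text
A [413, 198, 18, 32, 74] [ 470.9 -252.2   76. ]
A [386, 202, 29, 23, 292] [ 473.4 -197.7   76. ]
A [345, 238, 75, 4, 142] [ 407.1 -149.7   76. ]
B [353, 207, 30, 24, 408] [ 461.2 -114.5   76. ]
```

View pics/s23.png

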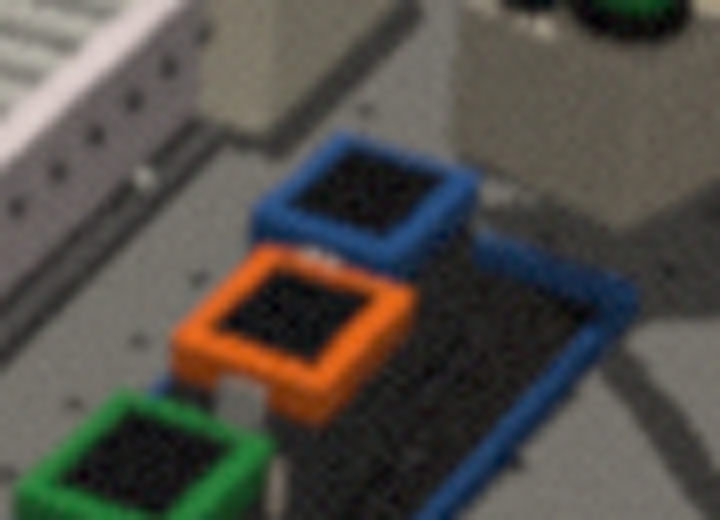

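View pics/t23.png

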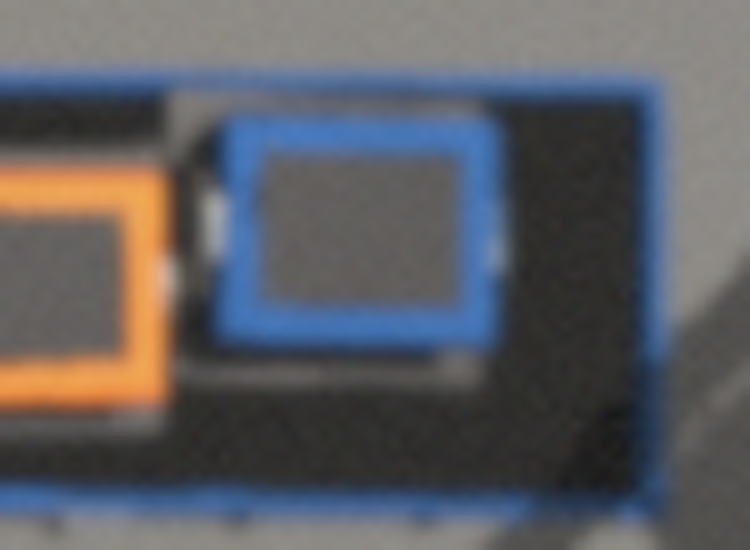

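Run:
```python
from meas import *
t=snap("top"); s=snap("side")
def cen(d,m,box):
    best=max(blobs(d,m,box,60),key=lambda b:b[0][4]); l=best[2]
    cs,_=cv2.findContours(l,cv2.RETR_CCOMP,cv2.CHAIN_APPROX_NONE)
    cs=sorted(cs,key=cv2.contourArea)
    M=cv2.moments(cs[-2]); h=(M["m10"]/M["m00"],M["m01"]/M["m00"]); return h,cv2.contourArea(cs[-2]),cv2.minAreaRect(cs[-2])
for n,f,bt,bs in (("A",lambda d:col(d,100,125,110,40),(384,200,416,228),(370,168,402,192)),("B",lambda d:col(d,5,18),(345,190,440,245),(355,180,400,215)),("C",lambda d:col(d,45,80,100,40),(300,190,345,245),(335,195,380,230))):
    a=cen(t,f(t),bt); b=cen(s,f(s),bs); p,e=tri(t,a[0],s,b[0]); print(n,np.round(a[0],1),a[1],round(a[2][2],1),np.round(b[0],1),b[1],p.round(1),round(e,1))
```

```text
A [400.5 212.5] 352.0 90.0 [385.6 178.4] 113.0 [ 474.4 -199.3   75.3] 0.7
B [367.  218.1] 315.0 0.0 [376.3 193.8] 123.5 [ 462.4 -113.4   74.9] 0.0
C [326.  218.5] 367.5 0.0 [357.6 212.4] 162.0 [464.1  -8.4  75.7] 1.0
```

Triangulated lid heights are A 75.3, B 74.9 and C 75.7 (expected 76). So A, though nudged to (474,-199), still stands flat inside the tray next to B. I'll press the button.

```bash
python3 plan.py 446.3,-382.3,90,88; python3 -m jog '[[-0.005,-0.005,0.06,0,0,0],[-0.005,-0.007,0.12,0,0,0],[-0.005,-0.007,0.155,0,0,0],[-0.005,-0.007,0.155,0,0,0],[-0.005,-0.007,0.155,0,0,0]]';python3 -m jog '[[0,0,0.01,0,0,0],[0,0,0.02,0,0,0],[0,0,0.02,0,0,0]]'
```

```text
[-0.0009, -0.0087, 0.1632, 0.0002, -0.0004, 0.0007]
time: 46.0
tool_pos: [445.8, -382.9, 90.7]
tcp_rot: [-179.9, -0.2, 88.1]
ft_force: [-1.2, -0.1, 2.2]
finger_gap: 0.2
time: 46.3
tool_pos: [446.5, -383.6, 86.5]
tcp_rot: [180.0, -0.1, 88.1]
ft_force: [-1.4, 0.4, 5.2]
finger_gap: 0.0
```

```bash
python3 -m jog '[[0,0,0.01,0,0,0],[0,0,0.01,0,0,0],[0,0,0.01,0,0,0]]';python3 -m jog '[[0,0,0.008,0,0,0],[0,0,0.016,0,0,0],[0,0,0.016,0,0,0]]'
```

```text
time: 46.6
tool_pos: [446.7, -383.7, 85.9]
tcp_rot: [180.0, -0.1, 88.1]
ft_force: [-5.5, 4.3, 16.1]
finger_gap: -0.0
time: 46.9
tool_pos: [446.9, -383.9, 85.4]
tcp_rot: [179.9, -0.0, 88.1]
ft_force: [-16.3, 14.6, 42.3]
finger_gap: -0.4
```

```bash
python3 -m jog '[[0,0,-0.02,0,0,0],[0,0,-0.1,0,0,0],[0,0,-0.25,0,0,0],[0,0,-0.4,0,0,0],[0,-0.1,-0.4,0,0,0],[0,-0.3,-0.4,0,0,0],[0,-0.3,-0.4,0,0,0]]'
python3 - <<'E'
from meas import *
t=snap("top"); s=snap("side"); cv2.imwrite("pics/t24.png",t["bgr"]);crop(s,180,120,460,320,2.8,"s24.png")
crop(t,420,190,520,260,7,"t25.png")
E
```

```text
time: 47.6
tool_pos: [366.7, -379.7, 178.0]
tcp_rot: [-179.8, -0.3, 88.0]
ft_force: [1.1, -0.1, -0.5]
finger_gap: -0.0
```

View pics/t24.png

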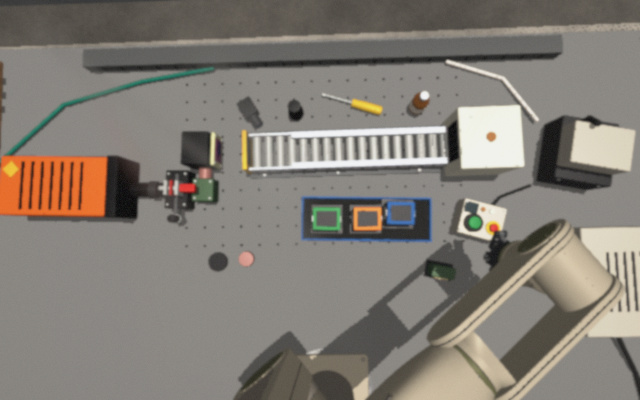

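View pics/s24.png

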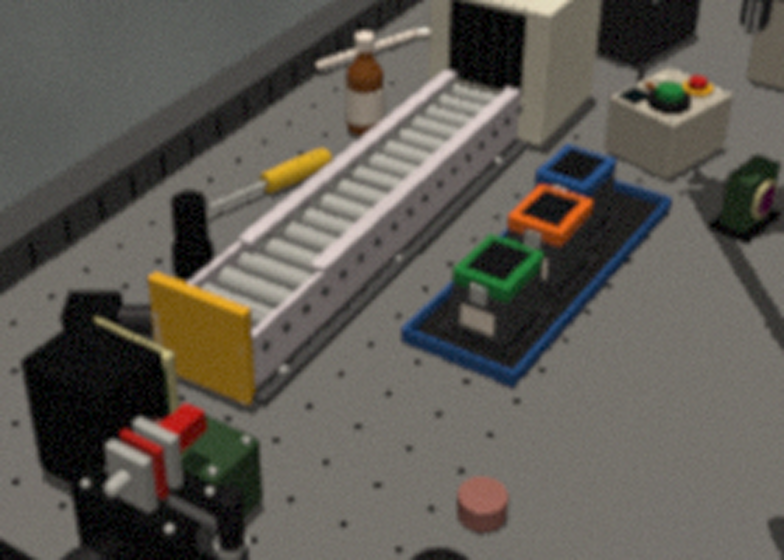

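The lane is empty, three boxes are in the tray, the pin is in, the slide is shut and the bystanders are in place. One last check that the pin handle is flush.

Run:
```python
from meas import *
t=snap("top"); a=cv2.resize(t["bgr"][170:215,150:220],None,fx=11,fy=11,interpolation=cv2.INTER_CUBIC); cv2.imwrite("pics/t26.png",a)
for st,c,l in blobs(t,red(t),(160,178,215,205),3): print(st,[plane(t,u,c[1],113).round(1) for u in (st[0]-.5,st[0]+st[2]-.5)])
```

```text
[170 180   3  14  29] [array([553.4, 383.7, 113. ]), array([553.2, 376.1, 113. ])]
[179 183  17  10 147] [array([548.7, 360.8, 113. ]), array([547.6, 317.7, 113. ])]
```

View pics/t26.png

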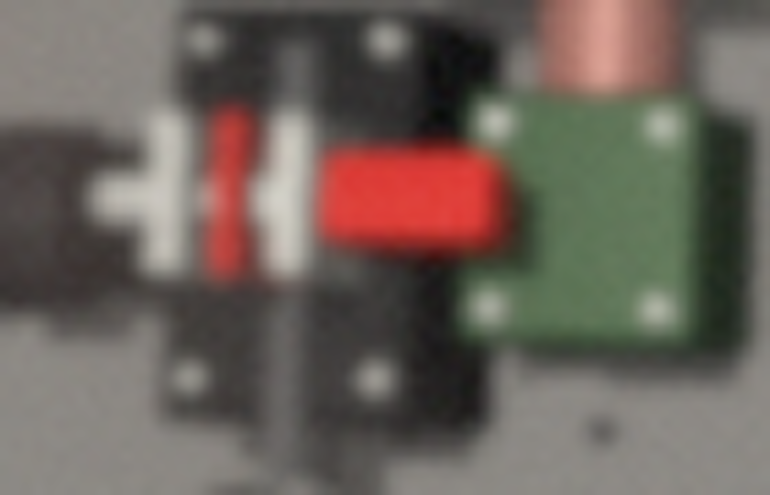

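The handle's front edge is at y≈361 and the eye's outer face at about 362, so it is flush. Handing in.

```bash
python3 -c "
from bench import r
print(r.hand_in()); print(r.sense()['time'])"
```

```text
the job is handed in; nothing more can be done
None
the job is handed in; nothing more can be done
```

The job is done and handed in at about 48 s on the robot's clock, with the steps carried out in the order asked.

- **Shutter:** I pushed the slide shut until it met its stop at about 20 N. The pin goes through both eyes and the flag. A 10 N push on the handle end and the last top picture both show the handle flush against the near eye.
- **Boxes:** All three were present. Each was rolled to the yellow stop (12–18 N of contact), lifted off there and set in the tray. The lane was empty in the last pictures.
- **Knocked box:** The blue box was knocked about 3 cm inside the tray after I had placed it. It now stands right beside the orange box and close to the tray's wall. The lid heights measured 75.3, 74.9 and 75.7 mm against the expected 76, so I took all three as flat and left the blue box where it was.
- **Button:** I pressed the lane-clear button to its end stop; it travelled about 5 mm by the tool reading, and I had no direct reading of the joint. The tool reading met the button at z of about 91 mm, against 84 mm from the pictures. I went a little too far: the fingertips, not the gripper's body, briefly reached 42 N upward, with about 15 N sideways on each axis.

The last pictures show the pin in place and the bystanders in view where they started.

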